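Build the turntable's cone-washer pack

TASK

Build the thrust spring pack on the bracket's level arbor from the three steel cone washers that stand in the wooden chocks: the smallest against the shoulder with its hollow side towards the shoulder, then the middle-sized one turned the other way (hollow side outwards), then the largest turned back again (hollow side inwards). Push each one up against the one before so that no gaps are left, let go with all three hanging on the arbor, and do not disturb the other things on the bench.

Things in the scene. Friction and masses are not known exactly. Their poses are not given: they have to be found in the camera images.
- small: Smallest steel cone washer, 50 mm across, bore 26, 15 mm end to end, 100 g. Rim a 9 mm wide band; one end wide and hollow (dished 4 mm), outside tapering to a narrow end (crown) 33 mm across. Starts on edge in its chock, axis level. Origin on the axis, mid rim band; x axis points out of the narrow end: hollow end at x=-4.5 mm, narrow end at +10.5 mm. z up at the start.
- middle: Middle-sized steel cone washer, 59 mm across, bore 26, 15 mm end to end, 150 g. Rim a 9 mm wide band; one end wide and hollow (dished 4 mm), outside tapering to a narrow end (crown) 33 mm across. Starts on edge in its chock, axis level. Origin on the axis, mid rim band; x axis points out of the narrow end: hollow end at x=-4.5 mm, narrow end at +10.5 mm. z up at the start.
- large: Largest steel cone washer, 68 mm across, bore 26, 15 mm end to end, 210 g. Rim a 9 mm wide band; one end wide and hollow (dished 4 mm), outside tapering to a narrow end (crown) 33 mm across. Starts on edge in its chock, axis level. Origin on the axis, mid rim band; x axis points out of the narrow end: hollow end at x=-4.5 mm, narrow end at +10.5 mm. z up at the start.
- small_crown (a point): Centre of the narrow end of the small washer, on its axis
- small_hollow (a point): Centre of the wide hollow end of the small washer, on its axis, in the plane of the rim's edge
- chock_small: Fixed wooden chock that the small washer stands in: 44 mm along x by 35 mm along y, 10 mm high to the groove floor, 13 mm to the top of its low walls. Origin: centre of its underside. Washer and chock start with the same yaw, the washer's origin straight above. Lift the washer straight up out of it
- middle_crown (a point): Centre of the narrow end of the middle washer, on its axis
- middle_hollow (a point): Centre of the wide hollow end of the middle washer, on its axis, in the plane of the rim's edge
- chock_middle: Fixed wooden chock that the middle washer stands in: 44 mm along x by 38 mm along y, 10 mm high to the groove floor, 13 mm to the top of its low walls. Origin: centre of its underside. Washer and chock start with the same yaw, the washer's origin straight above. Lift the washer straight up out of it
- large_crown (a point): Centre of the narrow end of the large washer, on its axis
- large_hollow (a point): Centre of the wide hollow end of the large washer, on its axis, in the plane of the rim's edge
- chock_large: Fixed wooden chock that the large washer stands in: 44 mm along x by 40 mm along y, 10 mm high to the groove floor, 13 mm to the top of its low walls. Origin: centre of its underside. Washer and chock start with the same yaw, the washer's origin straight above. Lift the washer straight up out of it
- seat (a point): On the fixed iron bracket: centre of the flat shoulder face (44 mm across, a 25 mm long collar) at the root of the level brass arbor, 125 mm above the bench. x axis points along the arbor to its free end, z up. The arbor is a plain bar 18 mm thick, 75 mm long from shoulder to tip; behind the collar a column 50 mm wide rises 24 mm above the arbor's axis
- bracket: The fixed iron bracket that carries the arbor: base plate 120 x 110 x 14 mm reaching from 115 mm behind to 5 mm in front of the shoulder. Origin on the bench under the shoulder face, same axes as the seat
- chimney: Bystander: red tin lamp chimney standing upright, 50 mm across, 140 mm tall; origin centre of underside
- jar: Bystander: squat blue glass jar with cork, 66 mm across, 80 mm tall; origin centre of underside
- collar: Bystander: brass chimney collar, 60 mm across, 26 mm tall; origin centre of underside
- spatula: Bystander: bone spatula lying flat, 168 mm long along its x; origin near its middle, on the underside
- flat_washer: Bystander: plain flat steel washer lying flat, 60 mm across, 5 mm thick, not part of the pack; origin centre of underside
- spanner: Bystander: steel spanner lying flat, 160 mm long along its x
- oiler: Bystander: small copper oiler with a spout, 52 mm across, 75 mm tall; origin centre of underside
Mind the look-alikes: they are no part of the job. What is shaped like the large but purple is not meant. Leave any pink look-alike of the middle alone.

How it is judged (in metres and radians):
At the end, for the whole second after the job is handed in: All three washers at rest on the arbor, ends' centres within 7 mm sideways and -9 to +3 mm in height of its axis; small hollow end within 6 mm of the shoulder, middle crown within 6 mm of small crown, large hollow within 6 mm of middle hollow; large and small crowns outwards (y of small_crown in the frame of seat between -0.007 and 0.007 m and z of small_crown in the frame of seat between -0.009 and 0.003 m and y of small_hollow in the frame of seat between -0.007 and 0.007 m and z of small_hollow in the frame of seat between -0.009 and 0.003 m and linear speed of each of small, middle, large below 0.02 m/s and y of middle_crown in the frame of seat between -0.007 and 0.007 m and z of middle_crown in the frame of seat between -0.009 and 0.003 m and y of middle_hollow in the frame of seat between -0.007 and 0.007 m and z of middle_hollow in the frame of seat between -0.009 and 0.003 m and y of large_crown in the frame of seat between -0.007 and 0.007 m and z of large_crown in the frame of seat between -0.009 and 0.003 m and y of large_hollow in the frame of seat between -0.007 and 0.007 m and z of large_hollow in the frame of seat between -0.009 and 0.003 m and x of small_hollow in the frame of seat below 0.006 m and x of small_crown in the frame of seat above 0.009 m and distance between small_crown and middle_crown below 0.006 m and x of middle_hollow in the frame of seat above 0.022 m and distance between middle_hollow and large_hollow below 0.006 m and x of large_crown in the frame of seat above 0.033 m); the robot touches nothing.
It fails at once if a bystander is knocked over or moved by more than 20 mm (distance of any of chimney, jar, collar, spatula, flat_washer, spanner, oiler from where it was at the start of the episode above 0.02 m or angle between any of chimney, jar, collar, spatula, flat_washer, spanner, oiler's own z axis and vertical above 0.3 rad).
It also fails if it takes over 72 s, if anything falls off the work surface, if the arm or the gripper's body presses on something with over 40 N, if the wrist force passes 120 N, or if a joint passes its speed limit or range.

ROBOT

A 6-joint arm with a two-finger parallel gripper is mounted at the origin on the work surface. World frame = base frame: x ahead of the robot, y to its left, z up, the work surface at z = 0. Lengths are in mm, angles in degrees, forces in N, time in s.
With the tool pointing down it reaches from about 350 to 850 mm from the base axis. Payload 8.1 kg.
Tool frame: the origin (TCP) lies at the very end of the fingers, on their centre line; the grasp point (between the pads) lies 19 mm behind it; z points along the fingers, y is the line along which they close (so a half turn about z gives the same grasp; the last joint's range is limited). The gripper opens to 85 mm and grips with 20 to 120 N. Pads are 22 mm wide; open, the fingers measure 114 mm over their backs; the gripper's body (76 mm by 85 mm) begins 54 mm behind the grasp point. The pads swing forward as they close: fully open they stand 13 mm farther back than shut.
Start: joints at [61.284, 7.471, 85.268, -0, 87.261, -4.893], TCP at [242.333, 548.89, 231.292] pointing down, gripper open.
Joint ranges: [-169.43, 169.43], [-51.17, 129.36], [1.28, 143.12], [-76.62, 256.62], [0, 156.53], [-152.29, 152.29]. Speed limits (degrees/s): [136.94, 136.94, 159.86, 180, 180, 180].

INTERFACE

Orientations are given as [roll, pitch, yaw] about the fixed x, y, z axes, in that order (R = Rz(yaw) Ry(pitch) Rx(roll)).
In Python, from bench import sense, eyes, job, models gives the robot as it stands. The module is installed in compiled form; this text tells all that it offers.
- The arm moves only by the tool apply_moves, never from a script. Its argument "rows" is a list of rows, each a list of 6 numbers: the shift along the tool's x, y, z in mm, then the turn, a rotation vector about the tool's x, y, z in rad. In form: [[dx, dy, dz, rx, ry, rz], ...]. A call has exactly 5 rows; each row shifts and turns the commanded pose from where the row before left it, along the tool's axes as they then stand; what a row does not reach is not made up. A row lasts 1/8 s, in which the tool goes at most 62.5 mm and 10.7 degrees, less where a joint would pass 70% of its speed; a pose out of reach is approached as far as the arm can. A call is refused whole if a number of a shift passes 62.5 or a number of a turn 0.188, either way. A call with a gripper value outside its range is refused whole. "fingers" is the finger opening in mm, from 0 to 85.4, set as the call begins (left out, the last holds). The fingers move at their own pace and stop on an object; "grip_force" is the grip in N (left out, the last holds). Time passes only in rows, so rows that do not move let the fingers close, or fill a call up. It gives the time, the measured TCP pose, the force, the opening and the grip force at its end, in the units of the state.
- sense(): the state, without advancing time (a new reading comes with each control period).
- eyes.snapshot(name): name is "scene" or "side" or "wrist"; returns (picture, depth): 384x512x3 uint8, red, green, blue; 384x512 float32, mm along the optical axis (not along the pixel's ray), 0 where there is no reading.
- eyes.get_calibration(name): a dict with "intrinsics" (3x3 intrinsics, pixels), "R" (3x3) and "t" (3): a world point X has camera coordinates R X + t; the wrist camera has in their place "mount" (4x4, takes a point from camera to tool coordinates, whose origin is the TCP and whose axes are the flange's). Camera axes: x right, y down, z forward; pixel columns grow to the right and rows downward; lengths in mm; the calibration is good to about 2 mm. A picture is of the moment at which its call begins: read the wrist's pose just before it. get_calibration takes no time and is no camera call.
- job.hand_in(): hands the job in; it is judged then, once.
Trained networks look in the newest picture that a camera, given by its name, has taken for a name from the list of things; names that differ only in an ending like _2 or _b are one class to them, and where a whole thing is asked for, a point or a joint stands for the part that bears it (a point fixed in the world has none). Each returns a list of dicts, best first, with "confidence" (0 to 1); they miss things now and then, are a little off and sometimes report something else, mostly with a low value. They report only what shows in the picture. A call takes as long as a camera call. They do not tell look-alikes from the thing itself.
- models.boxes_of(name, camera): "xyz" ([x, y, z] in mm, in world coordinates, good to about 4 mm: the middle of the surface that is visible of it).
- models.cut_out(name, camera): "pixels" (384x512 bool, what is visible of it).
- models.place_of(name, camera): "xyz" ([x, y, z] in mm, in world coordinates, good to about 4 mm: a listed point, or the origin of a listed thing).
The state is a dict: "time": time; "joint_pos": joint angles; "qd": joint speeds; "joint_efforts": joint torques, N m; "tool_pos": TCP position; "tcp_rot": TCP orientation; "ft_force": force on the tool from outside, world axes, zero at the start; "wrist_torque": the same for the moment, N m; "finger_gap": finger opening in mm; "grip_force": force on a finger pad.
Only numpy, scipy, OpenCV 4.12 (cv2) and the standard library are available. Lean on these libraries where they do the work, as an engineer would, in place of code of your own. Each camera call takes 0.05 s, during which the arm holds its last target. There are 200 camera calls.

## Working session

There is one attempt and no reset: what is moved stays moved. The work goes in short steps, Python scripts to look and compute and a tool call to move; the robot and the scene stay as the last step left them, time stands still between calls to the robot, and variables do not carry over. Pictures are saved under pics/ and viewed, at most 10 in all, crops included, and the job is handed in when it is done.

Besides the shell and the picture viewer there is one more tool, called after "Call:" in YAML: its name, and indented under it one key for each argument. apply_moves: Moves the arm, as the interface text tells. Its arguments: {"type":"object","properties":{"rows":{"type":"array"},"fingers":{"type":"number"},"grip_force":{"type":"number"}},"required":["rows"]}

```bash
mkdir -p pics; cat > h.py <<'E'
import numpy as np, cv2
from bench import sense, eyes, job, models
from scipy.spatial.transform import Rotation as Ro
def cam(n):
    c=eyes.get_calibration(n); K=np.array(c["intrinsics"])
    if "R" in c: return K,np.array(c["R"]),np.array(c["t"]).ravel()
    s=sense(); T=np.eye(4); T[:3,:3]=Ro.from_euler('xyz',s["tcp_rot"],degrees=True).as_matrix(); T[:3,3]=s["tool_pos"]
    W=T@np.array(c["mount"]); R=W[:3,:3].T; return K,R,-R@W[:3,3]
def cloud(n):
    K,R,t=cam(n); p,d=eyes.snapshot(n); v,u=np.mgrid[:384,:512]
    P=np.stack([(u-K[0,2])*d/K[0,0],(v-K[1,2])*d/K[1,1],d],-1)
    X=(P-t)@R; X[d<=0]=np.nan
    return p,X
def proj(n,X):
    K,R,t=cam(n); q=K@(R@np.asarray(X)+t); return (q[:2]/q[2]).round()
def save(p,f): cv2.imwrite('pics/'+f,cv2.cvtColor(p,cv2.COLOR_RGB2BGR))
E
python3 - <<'E'
from h import *
print(sense())
for n in("scene","side"):
    p,X=cloud(n); save(p,n+'.png'); np.savez(n,p=p,X=X)
    for k in["small","middle","large","chock_small","chock_middle","chock_large","seat"]:
        try:
            for r in models.place_of(k,n)[:3]: print(n,k,np.round(r["xyz"]),round(r["confidence"],2),proj(n,r["xyz"]))
        except Exception as e: print(k,e)
a=np.hstack([cv2.imread('pics/scene.png')]); 
E
```

```text
{'time': 0.0, 'joint_pos': array([ 6.12848866e+01,  7.51361517e+00,  8.53286461e+01, -6.41330616e-04,
        8.72614105e+01, -4.89356924e+00]), 'qd': array([ 0.00101576, -0.02219607, -0.07046235, -0.03532535,  0.01396731,
       -0.00297199]), 'joint_efforts': array([ 4.40968925e-04, -5.69399321e+01, -5.00552416e+01, -1.38982459e-04,
        1.51069608e-02,  9.25361223e-05]), 'tool_pos': array([242.06087462, 548.41369017, 230.26606069]), 'tcp_rot': array([-1.79896651e+02, -8.20551756e-03,  1.56178480e+02]), 'ft_force': array([ 0.68010811, -0.24626621,  0.14977107]), 'wrist_torque': array([ 0.00563006,  0.05528468, -0.01817013]), 'grip_force': 0.0, 'finger_gap': 85.3786642378921}
scene small [439. -77.  35.] 0.62 [257. 178.]
scene small [ 649. -265.   42.] 0.29 [169. 208.]
scene middle [ 644. -267.   44.] 0.89 [170. 207.]
scene middle [ 597. -352.   29.] 0.66 [150. 194.]
scene large [667. -44.  42.] 0.81 [246. 230.]
scene large [569. -35.  34.] 0.66 [260. 208.]
scene chock_small [429.  85.   2.] 0.7 [310. 195.]
scene chock_small [443. -77.   2.] 0.53 [256. 187.]
scene chock_middle [ 642. -264.    4.] 0.44 [172. 217.]
scene chock_large [665. -42.  -3.] 0.51 [247. 242.]
scene seat [544. 240. 125.] 0.83 [371. 196.]
scene seat [443. -78.  37.] 0.44 [256. 178.]
side small [445. -79.  33.] 0.61 [182. 228.]
side middle [ 599. -353.   30.] 0.89 [262. 347.]
side middle [ 647. -262.   41.] 0.74 [283. 294.]
side middle [ 557. -161.    1.] 0.61 [234. 265.]
side large [570. -43.  35.] 0.84 [238. 214.]
side large [666. -44.  46.] 0.8 [279. 209.]
side chock_small [ 645. -269.    0.] 0.68 [281. 309.]
side chock_small [440. -79.   2.] 0.53 [182. 238.]
side chock_small [753. 222.  -2.] 0.34 [296. 157.]
side chock_middle [ 647. -266.   -1.] 0.51 [282. 308.]
side chock_large [666. -38.  -1.] 0.52 [277. 222.]
side seat [540. 241. 123.] 0.63 [223. 118.]
side seat [666. -40.   3.] 0.27 [278. 221.]
```

View pics/scene.png

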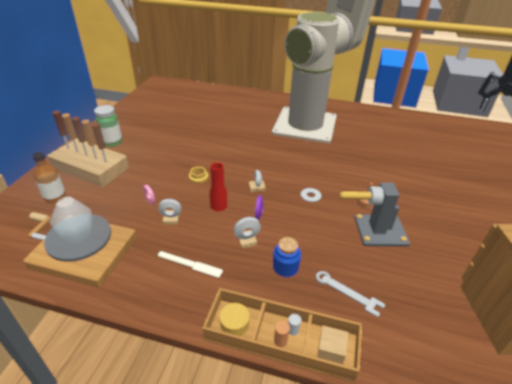

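View pics/side.png

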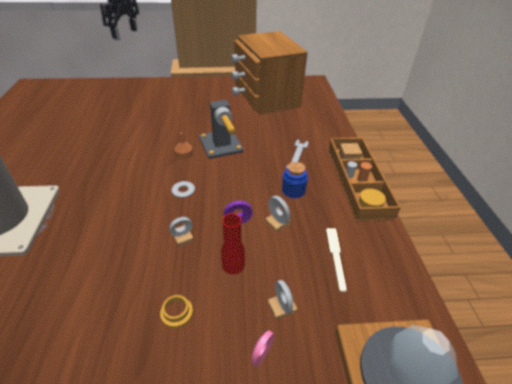

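The scene view shows three grey washers in wooden chocks: small (257,180), middle (170,208) and large (247,230). The purple ring at (259,207) and the pink one at (149,193) have no chock, so they are the look-alikes. The arbor runs from (371,196) to (341,194). Next I'll measure from the clouds and confirm in an enlarged crop.

```bash
python3 - <<'E'
from h import *
D={n:np.load(n+'.npz') for n in("scene","side")}
def pts(lo,hi,n=None):
    o=[]
    for k in ([n] if n else D):
        X=D[k]['X'].reshape(-1,3);c=D[k]['p'].reshape(-1,3)
        m=np.all((X>lo)&(X<hi),axis=1); o.append(np.c_[X[m],c[m]])
    return np.vstack(o)
for n in D:
    K,R,t=cam(n); print(n,'campos',(-R.T@t).round())
    for k,c in dict(small=(441,-78),middle=(646,-265),large=(666,-43)).items():
        q=pts([c[0]-45,c[1]-45,16],[c[0]+45,c[1]+45,90],n)
        sat=q[:,3:].max(1)-q[:,3:].min(1); q=q[sat<45][:,:3]
        print(n,k,len(q)); 
        if len(q)<10: continue
        med=np.median(q,0); q=q[np.linalg.norm(q-med,axis=1)<42]
        w,v=np.linalg.eigh(np.cov(q.T)); print(med.round(),q.min(0).round(),q.max(0).round(),w.round(1),v[:,0].round(2),'normal yaw',np.degrees(np.arctan2(v[1,0],v[0,0])).round(1))
        ch=pts([c[0]-40,c[1]-40,5],[c[0]+40,c[1]+40,15],n)
        s=(ch[:,3]-ch[:,5])>40; ch=ch[s][:,:2].astype(np.float32)
        if len(ch)>5: print('  chock',cv2.minAreaRect(ch))
    q=pts([450,120,95],[600,300,155],n); s=(q[:,3]-q[:,5])>60; a=q[s][:,:3]
    if len(a)>5:
        w,v=np.linalg.eigh(np.cov(a.T)); print('arbor',len(a),a.mean(0).round(1),a.min(0).round(),a.max(0).round(),v[:,2].round(3))
im=lambda n,r:cv2.resize(cv2.cvtColor(D[n]['p'][r[1]:r[1]+60,r[0]:r[0]+65],cv2.COLOR_RGB2BGR),(260,240),interpolation=cv2.INTER_CUBIC)
g=np.vstack([np.hstack([im("scene",(225,150)),im("scene",(140,175)),im("scene",(220,200))]),np.hstack([im("side",(150,200)),im("side",(250,265)),im("side",(250,175))])])
cv2.imwrite('pics/crop.png',g)
E
```

```text
scene campos [1318.  138.  707.]
scene small 90
[448. -71.  44.] [420. -89.  16.] [467. -61.  61.] [ 11.8 143.  272.1] [-0.49  0.87 -0.07] normal yaw 119.4
  chock ((441.4995422363281, -76.04029083251953), (37.32294464111328, 44.62881851196289), 24.79712677001953)
scene middle 292
[ 652. -263.   50.] [ 634. -292.   17.] [ 662. -236.   71.] [ 13.3 232.  247.5] [0.95 0.31 0.08] normal yaw 18.1
  chock ((649.1776123046875, -264.5782165527344), (43.76032638549805, 38.073795318603516), 17.057723999023438)
scene large 420
[672. -43.  55.] [645. -74.  17.] [688. -13.  79.] [ 11.4 296.2 323.6] [0.85 0.52 0.07] normal yaw 31.4
  chock ((665.2008666992188, -43.522335052490234), (47.263206481933594, 40.269596099853516), 32.735355377197266)
arbor 217 [558.7 202.7 129.9] [524. 165. 117.] [573. 240. 136.] [-0.286  0.958  0.02 ]
side campos [ 557. -618.  622.]
side small 279
[441. -78.  35.] [420. -92.  16.] [465. -64.  62.] [ 10.5 181.6 218.2] [-0.43  0.9   0.03] normal yaw 115.3
  chock ((446.8070983886719, -89.21795654296875), (34.71845245361328, 23.47669219970703), 22.97041130065918)
side middle 382
[ 648. -268.   45.] [ 635. -296.   16.] [ 660. -239.   72.] [  9.  235.3 336. ] [ 0.95  0.31 -0.04] normal yaw 18.2
  chock ((647.429931640625, -266.233642578125), (44.97947311401367, 39.6614990234375), 16.707382202148438)
side large 405
[667. -45.  47.] [645. -76.  16.] [688. -19.  80.] [  9.1 305.6 394.8] [ 0.84  0.55 -0.01] normal yaw 33.3
  chock ((665.1837768554688, -44.97921371459961), (45.15654754638672, 42.691898345947266), 33.712120056152344)
arbor 129 [554.2 198.  131.5] [538. 163. 114.] [572. 242. 136.] [-0.275  0.961  0.017]
```

View pics/crop.png

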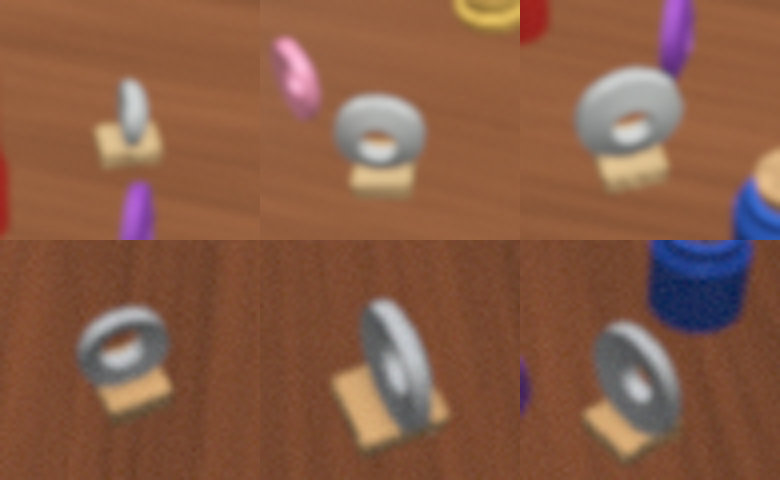

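The crop shows, left to right, small, middle and large. All three are grey steel in chocks; pink and purple stand apart without one. Next: which way each one faces, and where the obstacles are.

```bash
python3 - <<'E'
from h import *
D={n:np.load(n+'.npz') for n in("scene","side")}
W=dict(small=((441.3,-77),117,25),middle=((648,-265.3),17.7,29.5),large=((665.5,-44),32.8,34))
for n in D:
    X=D[n]['X'].reshape(-1,3);c=D[n]['p'].reshape(-1,3).astype(int)
    for k,(xy,yaw,r) in W.items():
        a=np.r_[np.cos(np.radians(yaw)),np.sin(np.radians(yaw)),0]; C=np.r_[xy,10+r]
        d=X-C; s=d@a; rr=np.linalg.norm(d-s[:,None]*a,axis=1)
        m=(abs(s)<16)&(rr<r+3)&(X[:,2]>16)&(c.max(1)-c.min(1)<45)
        print(n,k,[(f"{lo}-{lo+4}",int(b.sum()),round(float(np.median(s[b])),1)) for lo in range(10,36,4) for b in [m&(rr>=lo)&(rr<lo+4)] if b.sum()>2])
for k in ["chimney","jar","oiler","spanner","flat_washer"]:
    for n in D:
        r=models.place_of(k,n)
        if r: print(k,n,np.round(r[0]["xyz"]),round(r[0]["confidence"],2))
for k in W:
    for e in("_crown","_hollow"):
        for n in D: print(k+e,n,[(np.round(r["xyz"]),round(r["confidence"],2)) for r in models.place_of(k+e,n)[:3]])
# arbor: fit centreline & collar/shoulder
for n in D:
    X=D[n]['X'].reshape(-1,3);c=D[n]['p'].reshape(-1,3).astype(int)
    a=np.array([.28,-.96,0]);b=np.array([.96,.28,0])
    m=np.all((X>[450,120,95])&(X<[640,340,155]),axis=1); d=X[m]-[545,240,125]; br=(c[m][:,0]-c[m][:,2])>60
    u,v=d@a,d@b
    print(n,'brass u',np.percentile(u[br],[1,50,99]).round(1))
    for lo in range(-60,80,10):
        b2=(u>=lo)&(u<lo+10)
        if b2.sum()>2: print(lo,b2.sum(),'brass',br[b2].sum(),'v',v[b2].min().round(),v[b2].max().round(),'z',d[b2][:,2].max().round(1))
E
```

```text
scene small [('10-14', 4, 1.2), ('14-18', 12, -0.1), ('18-22', 22, -0.5), ('22-26', 37, 0.8), ('26-30', 12, 2.6)]
scene middle [('10-14', 36, 5.3), ('14-18', 42, 7.9), ('18-22', 52, 6.9), ('22-26', 60, 5.3), ('26-30', 84, 2.3), ('30-34', 18, -0.3)]
scene large [('10-14', 37, 7.2), ('14-18', 44, 9.3), ('18-22', 55, 8.6), ('22-26', 68, 7.3), ('26-30', 73, 5.9), ('30-34', 89, 3.7), ('34-38', 54, 1.8)]
side small [('10-14', 55, 1.0), ('14-18', 56, -2.2), ('18-22', 63, -3.7), ('22-26', 91, -3.3), ('26-30', 14, -2.6)]
side middle [('10-14', 53, 1.3), ('14-18', 36, -1.8), ('18-22', 46, -3.0), ('22-26', 51, -3.9), ('26-30', 124, -2.2), ('30-34', 71, -0.5)]
side large [('10-14', 49, 2.8), ('14-18', 37, -1.0), ('18-22', 46, -1.4), ('22-26', 59, -2.3), ('26-30', 56, -3.0), ('30-34', 87, -3.3), ('34-38', 71, -0.3)]
chimney scene [ 558. -161.    3.] 0.98
chimney side [ 554. -161.    2.] 0.65
jar scene [720.  68.  -0.] 0.94
jar side [724.  70.  -2.] 0.89
oiler scene [ 557. -163.    1.] 0.72
oiler side [419. 246.   1.] 0.54
spanner scene [753. 219.   1.] 0.65
spanner side [753. 221.  -2.] 0.71
flat
[... 1526 characters left out ...]
rass 29 v -6.0 9.0 z 11.0
30 27 brass 27 v -6.0 10.0 z 9.9
40 28 brass 28 v -6.0 8.0 z 9.7
50 30 brass 30 v -6.0 9.0 z 9.5
60 26 brass 26 v -5.0 8.0 z 10.7
70 25 brass 25 v -5.0 9.0 z 10.4
side brass u [ 1.4 44.8 78.2]
-60 24 brass 0 v -26.0 21.0 z 25.5
-50 45 brass 0 v -27.0 23.0 z 25.9
-40 40 brass 0 v -26.0 22.0 z 26.1
-30 113 brass 0 v -27.0 21.0 z 26.4
-20 32 brass 0 v -23.0 20.0 z 23.5
-10 39 brass 0 v -23.0 16.0 z 23.2
0 119 brass 18 v -22.0 19.0 z 22.3
10 14 brass 13 v -10.0 6.0 z 10.7
20 15 brass 14 v -10.0 5.0 z 11.0
30 14 brass 14 v -10.0 5.0 z 10.0
40 15 brass 15 v -10.0 6.0 z 11.0
50 16 brass 16 v -10.0 5.0 z 10.0
60 14 brass 13 v -10.0 6.0 z 9.9
70 36 brass 26 v -10.0 7.0 z 9.8
```

Facing: the small crown points along yaw 117°, the middle along 18° and the large along 33°. The profiles and the network points agree. The arbor points along about -73.7° from the seat, which is near (545,239,125). I'll move over the arbor first and measure it with the wrist camera.

```bash
cat > plan.py <<'E'
import sys
from h import *
# plan.py x y z yaw dyaw_sign n  : equal steps, yaw turned by shortest way (or forced by sign)
def plan(x,y,z,yaw,n,sgn=0):
    s=sense(); p=np.array(s["tool_pos"]); y0=s["tcp_rot"][2]
    dy=(yaw-y0+180)%360-180
    if sgn and np.sign(dy)!=sgn: dy+=360*sgn
    D=(np.array([x,y,z])-p)/n
    print('from',p.round(1),np.round(s["tcp_rot"],1),'turn',round(dy,1),'step/row',np.linalg.norm(D).round(1),'deg/row',round(dy/n,1),'F',np.round(s["ft_force"],1),'gap',round(s["finger_gap"],1),'t',s["time"])
    rows=[]
    for i in range(n):
        a=np.radians(y0+dy*i/n)
        rows.append([round(float(D@[np.cos(a),np.sin(a),0]),1),round(float(D@[np.sin(a),-np.cos(a),0]),1),round(float(-D[2]),1),0,0,round(float(-np.radians(dy/n)),3)])
    for i in range(0,n,5): print(rows[i:i+5])
if __name__=="__main__":
    v=[float(a) for a in sys.argv[1:]]; plan(*v[:4],int(v[4]),int(v[5]) if len(v)>5 else 0)
E
python3 plan.py 545 200 310 106.3 10; python3 -c "
from h import *
print(eyes.get_calibration('wrist'))"
```

```text
from [242.3 548.9 231.3] [180.    0.  156.2] turn -49.9 step/row 46.9 deg/row -5.0 F [ 0.1 -0.   0.7] gap 85.1 t 1.9
[[-41.8, -19.7, -7.9, 0, 0, 0.087], [-43.3, -16.0, -7.9, 0, 0, 0.087], [-44.6, -12.2, -7.9, 0, 0, 0.087], [-45.4, -8.2, -7.9, 0, 0, 0.087], [-46.0, -4.3, -7.9, 0, 0, 0.087]]
[[-46.2, -0.2, -7.9, 0, 0, 0.087], [-46.0, 3.8, -7.9, 0, 0, 0.087], [-45.5, 7.8, -7.9, 0, 0, 0.087], [-44.7, 11.7, -7.9, 0, 0, 0.087], [-43.5, 15.5, -7.9, 0, 0, 0.087]]
{'intrinsics': array([[294.17928233,   0.        , 256.94241579],
       [  0.        , 294.17928233, 192.01405842],
       [  0.        ,   0.        ,   1.        ]]), 'mount': array([[ 3.52095379e-04, -9.56916246e-01, -2.90363865e-01,
         7.49985530e+01],
       [ 9.99999669e-01,  1.23766793e-04,  8.04717235e-04,
        -9.67290779e-02],
       [-7.34109591e-04, -2.90364052e-01,  9.56915972e-01,
        -1.42589137e+02],
       [ 0.00000000e+00,  0.00000000e+00,  0.00000000e+00,
         1.00000000e+00]])}
```

Call:
apply_moves:
  rows:
    - [-42, -20, -8, 0, 0, 0.087]
    - [-43, -16, -8, 0, 0, 0.087]
    - [-45, -12, -8, 0, 0, 0.087]
    - [-45, -8, -8, 0, 0, 0.087]
    - [-46, -4, -8, 0, 0, 0.087]

```text
time: 2.52
tool_pos: [394.7, 373.6, 271.7]
tcp_rot: [180.0, 0.0, 131.1]
ft_force: [-0.1, -0.1, -0.9]
finger_gap: 85.6
grip_force: 0.0
```

Call:
apply_moves:
  rows:
    - [-46, 0, -8, 0, 0, 0.087]
    - [-46, 4, -8, 0, 0, 0.087]
    - [-45, 8, -8, 0, 0, 0.087]
    - [-45, 12, -8, 0, 0, 0.087]
    - [-43, 15, -7, 0, 0, 0.087]

```text
time: 3.15
tool_pos: [546.1, 200.2, 310.8]
tcp_rot: [180.0, -0.0, 106.2]
ft_force: [-0.8, 0.7, -1.0]
finger_gap: 85.3
grip_force: 0.0
```

```bash
sleep 0; python3 - <<'E'
from h import *
s=sense(); print(s["tool_pos"],s["tcp_rot"],s["joint_pos"].round(1),np.abs(s["qd"]).max())
p,X=cloud("wrist"); np.savez("w1",p=p,X=X); save(p,"w1.png")
X=X.reshape(-1,3);c=p.reshape(-1,3).astype(int)
m=np.all((X>[450,120,100])&(X<[640,340,155]),axis=1); X=X[m];c=c[m]
br=(c[:,0]-c[:,2]>60); q=X[br]; w,v=np.linalg.eigh(np.cov(q.T)); a=v[:,2]*np.sign(-v[1,2]); print('brass',br.sum(),q.mean(0).round(1),'yaw',np.degrees(np.arctan2(a[1],a[0])),'zmax',np.percentile(q[:,2],98))
a=np.array([np.cos(np.radians(-73.7)),np.sin(np.radians(-73.7)),0]);b=np.array([-a[1],a[0],0])
d=q-[545,240,125];u,vv=d@a,d@b; print('u',np.percentile(u,[1,99]))
for lo in range(0,80,10):
    k=(u>=lo)&(u<lo+10); print(lo,k.sum(),np.percentile(vv[k],[2,98]).round(1) if k.sum()>3 else '')
d=X[~br]-[545,240,125];u,vv=d@a,d@b; k=(u>-22)&(u<8)&(abs(vv)<30); print('collar v',np.percentile(vv[k],[2,98]),'umax',np.percentile(u[k],[95,98,99]),'z',np.percentile(d[k][:,2],98))
E
python3 plan.py 441 -77 180 -63 20 -1
```

```text
[546.11717495 200.24285081 310.77455479] [ 1.79968955e+02 -1.70423073e-03  1.06158695e+02] [15.1  3.5 81.3  0.  95.2 -1.1] 33.202648516176986
brass 965 [551.8 203.7 132.5] yaw -74.24322775841789 zmax 135.31824919460715
u [ 0.69638461 74.4437927 ]
0 120 [-11.6   4.9]
10 146 [-11.7   5. ]
20 138 [-11.7   5.2]
30 130 [-11.7   4. ]
40 127 [-11.8   4.1]
50 127 [-11.8   4.2]
60 126 [-11.8   4.4]
70 51 [-11.8   3.4]
collar v [-24.3602903   17.17373352] umax [-0.53326948 -0.02303469  0.27877019] z 22.710652909908735
from [549.2 195.9 311.4] [179.9   0.2 105.7] turn -168.7 step/row 16.1 deg/row -8.4 F [-1.  -4.7 -0.2] gap 85.3 t 3.2
[[-11.7, -8.9, 6.6, 0, 0, 0.147], [-12.8, -7.1, 6.6, 0, 0, 0.147], [-13.7, -5.1, 6.6, 0, 0, 0.147], [-14.4, -3.1, 6.6, 0, 0, 0.147], [-14.6, -0.9, 6.6, 0, 0, 0.147]]
[[-14.6, 1.2, 6.6, 0, 0, 0.147], [-14.3, 3.4, 6.6, 0, 0, 0.147], [-13.6, 5.4, 6.6, 0, 0, 0.147], [-12.7, 7.4, 6.6, 0, 0, 0.147], [-11.5, 9.2, 6.6, 0, 0, 0.147]]
[[-10.0, 10.7, 6.6, 0, 0, 0.147], [-8.3, 12.1, 6.6, 0, 0, 0.147], [-6.5, 13.2, 6.6, 0, 0, 0.147], [-4.5, 14.0, 6.6, 0, 0, 0.147], [-2.4, 14.5, 6.6, 0, 0, 0.147]]
[[-0.2, 14.7, 6.6, 0, 0, 0.147], [1.9, 14.5, 6.6, 0, 0, 0.147], [4.1, 14.1, 6.6, 0, 0, 0.147], [6.1, 13.4, 6.6, 0, 0, 0.147], [8.0, 12.3, 6.6, 0, 0, 0.147]]
```

```bash
cat > arb.py <<'E'
from h import *
eyes.snapshot("wrist"); s=sense(); print(s["tool_pos"].round(1),s["tcp_rot"].round(1),np.abs(s["qd"]).max().round(2))
p,X=cloud("wrist"); save(p,"w2.png"); np.savez("w2",p=p,X=X)
X=X.reshape(-1,3);c=p.reshape(-1,3).astype(int)
m=np.all((X>[450,120,100])&(X<[640,340,155]),axis=1); X=X[m];c=c[m]
br=(c[:,0]-c[:,2]>60); q=X[br]; w,v=np.linalg.eigh(np.cov(q.T)); a=v[:,2]*np.sign(-v[1,2]); print('yaw',np.degrees(np.arctan2(a[1],a[0])))
a=np.array([np.cos(np.radians(-73.9)),np.sin(np.radians(-73.9)),0]);b=np.array([-a[1],a[0],0])
for name,k in(('arbor',br),('other',~br)):
    d=X[k]-[545,240,125];u,vv,z=d@a,d@b,d[:,2]
    for lo in range(-40,80,20):
        k=(u>=lo)&(u<lo+20)&(z>-1)
        if k.sum()>5: print(name,lo,np.percentile(vv[k],[2,98]).round(1),np.percentile(z[k],98).round(1), np.median(vv[k&(z>np.percentile(z[k],70))]).round(1))
    print(name,'u',np.percentile(u[abs(vv)<22],[1,99]).round(1))
E
python3 arb.py; python3 plan.py 441 -77 180 -63 20 -1
```

```text
[547.7 198.  310.9] [1.799e+02 1.000e-01 1.060e+02] 3.41
yaw -74.32053031631126
arbor 0 [-11.6   5. ] 21.3 -4.0
arbor 20 [-11.7   5.2] 9.9 -3.9
arbor 40 [-11.7   4.2] 10.1 -3.9
arbor 60 [-11.8   4.3] 9.5 -3.8
arbor u [ 0.6 74.6]
other -40 [-27.2  19.6] 25.5 -2.4
other -20 [-24.3  17.3] 22.6 -4.2
other 0 [-22.8  17. ] 20.7 -10.9
other u [-59.1  -0.2]
from [546.4 199.7 310.5] [180.    0.  106.1] turn -169.1 step/row 16.2 deg/row -8.5 F [-1.1  0.2  0.1] gap 85.5 t 3.3
[[-11.8, -8.9, 6.5, 0, 0, 0.148], [-13.0, -7.1, 6.5, 0, 0, 0.148], [-13.9, -5.1, 6.5, 0, 0, 0.148], [-14.5, -3.0, 6.5, 0, 0, 0.148], [-14.8, -0.8, 6.5, 0, 0, 0.148]]
[[-14.7, 1.4, 6.5, 0, 0, 0.148], [-14.4, 3.5, 6.5, 0, 0, 0.148], [-13.7, 5.6, 6.5, 0, 0, 0.148], [-12.7, 7.6, 6.5, 0, 0, 0.148], [-11.5, 9.3, 6.5, 0, 0, 0.148]]
[[-10.0, 10.9, 6.5, 0, 0, 0.148], [-8.3, 12.3, 6.5, 0, 0, 0.148], [-6.4, 13.4, 6.5, 0, 0, 0.148], [-4.3, 14.2, 6.5, 0, 0, 0.148], [-2.2, 14.6, 6.5, 0, 0, 0.148]]
[[-0.0, 14.8, 6.5, 0, 0, 0.148], [2.1, 14.7, 6.5, 0, 0, 0.148], [4.3, 14.2, 6.5, 0, 0, 0.148], [6.3, 13.4, 6.5, 0, 0, 0.148], [8.2, 12.3, 6.5, 0, 0, 0.148]]
```

Call:
apply_moves:
  rows:
    - [-12, -9, 6.5, 0, 0, 0.148]
    - [-13, -7, 6.5, 0, 0, 0.148]
    - [-14, -5, 6.5, 0, 0, 0.148]
    - [-14.5, -3, 6.5, 0, 0, 0.148]
    - [-15, -1, 6.5, 0, 0, 0.148]

```text
time: 3.92
tool_pos: [518.0, 132.5, 277.4]
tcp_rot: [-180.0, -0.0, 63.8]
ft_force: [-0.6, -0.0, 0.8]
finger_gap: 85.6
grip_force: 0.0
```

Call:
apply_moves:
  rows:
    - [-14.5, 1.5, 6.5, 0, 0, 0.148]
    - [-14.5, 3.5, 6.5, 0, 0, 0.148]
    - [-13.5, 5.5, 6.5, 0, 0, 0.148]
    - [-12.5, 7.5, 6.5, 0, 0, 0.148]
    - [-11.5, 9.5, 6.5, 0, 0, 0.148]

```text
time: 4.55
tool_pos: [492.2, 63.7, 245.0]
tcp_rot: [-180.0, 0.0, 21.4]
ft_force: [0.2, -0.1, 0.7]
finger_gap: 85.8
grip_force: 0.0
```

Call:
apply_moves:
  rows:
    - [-10, 11, 6.5, 0, 0, 0.148]
    - [-8, 12, 6.5, 0, 0, 0.148]
    - [-6.5, 13.5, 6.5, 0, 0, 0.148]
    - [-4.5, 14, 6.5, 0, 0, 0.148]
    - [-2, 14.5, 6.5, 0, 0, 0.148]

```text
time: 5.18
tool_pos: [466.1, -5.1, 212.4]
tcp_rot: [-180.0, 0.0, -21.0]
ft_force: [-0.0, 0.2, 0.5]
finger_gap: 85.2
grip_force: 0.0
```

Call:
apply_moves:
  rows:
    - [0, 15, 6.5, 0, 0, 0.148]
    - [2, 14.5, 6.5, 0, 0, 0.148]
    - [4.5, 14, 6.5, 0, 0, 0.148]
    - [6.5, 13.5, 6.5, 0, 0, 0.148]
    - [8, 12.5, 6.5, 0, 0, 0.148]

```text
time: 5.8
tool_pos: [439.7, -74.3, 179.9]
tcp_rot: [-180.0, 0.0, -63.4]
ft_force: [0.0, 0.3, 0.4]
finger_gap: 85.3
grip_force: 0.0
```

```bash
cat > wl.py <<'E'
# wl.py x y crownyaw radius : wrist look at a washer on its chock, or anything grey around
import sys
from h import *
x,y,yaw,r=[float(a) for a in sys.argv[1:5]]
for _ in range(4): eyes.snapshot("wrist")
s=sense(); print(s["tool_pos"].round(1),s["tcp_rot"].round(1),s["joint_pos"].round(1),'qd',np.abs(s["qd"]).max().round(1))
p,X=cloud("wrist"); np.savez("w",p=p,X=X); X=X.reshape(-1,3);c=p.reshape(-1,3).astype(int)
m=np.all((X>[x-45,y-45,5])&(X<[x+45,y+45,90]),axis=1); X=X[m];c=c[m]
g=(c.max(1)-c.min(1)<45)&(X[:,2]>16)
q=X[g]; a=np.array([np.cos(np.radians(yaw)),np.sin(np.radians(yaw)),0]); b=np.array([-a[1],a[0],0])
q=q[np.linalg.norm((q-[x,y,0])[:,:2],axis=1)<40]
top=q[q[:,2]>10+r]; rect=cv2.minAreaRect(top[:,:2].astype(np.float32)); print('washer top rect',np.round(rect[0],1),np.round(rect[1],1),round(rect[2],1),'zmax',np.percentile(q[:,2],98))
w,v=np.linalg.eigh(np.cov(top[:,:2].T)); print('line yaw',np.degrees(np.arctan2(v[1,1],v[0,1])).round(1))
d=q-[x,y,0]; print('axial',np.percentile(d@a,[2,98]).round(1),'lateral',np.percentile(d@b,[1,99]).round(1))
ch=X[(c[:,0]-c[:,2]>40)&(X[:,2]>8)&(X[:,2]<17)]
if len(ch)>20: print('chock',cv2.minAreaRect(ch[:,:2].astype(np.float32)))
E
python3 wl.py 441 -77 117 25
```

```text
[440.  -74.2 180.3] [-180.    0.  -63.] [-16.2 -15.5 112.5   0.   83.  136.9] qd 0.7
washer top rect [438.4 -73. ] [49.1 15.1] 24.6 zmax 60.47713555855175
line yaw -155.3
axial [-3.  10.6] lateral [-23.1  24.6]
chock ((439.6190490722656, -76.04820251464844), (34.74562072753906, 44.17636489868164), 24.58275032043457)
```

```bash
python3 plan.py 440 -76 12 -65.3 5
```

```text
from [440.3 -74.2 180.6] [-180.    0.  -63.] turn -2.3 step/row 33.7 deg/row -0.5 F [0.1 0.  0.6] gap 85.5 t 6.05
[[0.3, 0.2, 33.7, 0, 0, 0.008], [0.3, 0.2, 33.7, 0, 0, 0.008], [0.3, 0.2, 33.7, 0, 0, 0.008], [0.3, 0.2, 33.7, 0, 0, 0.008], [0.3, 0.2, 33.7, 0, 0, 0.008]]
```

Call:
apply_moves:
  rows:
    - [1, 1, 45, 0, 0, 0.02]
    - [0.5, 0, 50, 0, 0, 0.02]
    - [0, 0, 40, 0, 0, 0]
    - [0, 0, 24, 0, 0, 0]
    - [0, 0, 9.5, 0, 0, 0]

```text
time: 6.68
tool_pos: [439.1, -75.8, 10.5]
tcp_rot: [179.9, 0.1, -65.4]
ft_force: [0.5, -0.2, -0.1]
finger_gap: 85.5
grip_force: 0.0
```

Call:
apply_moves:
  rows:
    - [0, 0, 0, 0, 0, 0]
    - [0, 0, 0, 0, 0, 0]
    - [0, 0, 0, 0, 0, 0]
    - [0, 0, 0, 0, 0, 0]
    - [0, 0, 0, 0, 0, 0]
  fingers: 30
  grip_force: 60

```text
time: 7.3
tool_pos: [441.3, -77.1, 13.5]
tcp_rot: [-179.9, -0.1, -65.5]
ft_force: [-1.7, 0.7, 6.4]
finger_gap: 48.6
grip_force: 61.4
```

Call:
apply_moves:
  rows:
    - [0, 0, 0, 0, 0, 0]
    - [0, 0, 0, 0, 0, 0]
    - [0, 0, 0, 0, 0, 0]
    - [0, 0, 0, 0, 0, 0]
    - [0, 0, -1, 0, 0, 0]

```text
time: 7.92
tool_pos: [440.7, -77.0, 13.8]
tcp_rot: [-179.9, -0.1, -65.6]
ft_force: [0.0, -0.4, -1.2]
finger_gap: 48.8
grip_force: 61.8
```

Call:
apply_moves:
  rows:
    - [0, 0, -10, 0, 0, 0]
    - [0, 0, -20, 0, 0, 0]
    - [0, 0, -30, 0, 0, 0]
    - [0, 0, -40, 0, 0, 0]
    - [0, 0, -30, 0, 0, 0]

```text
time: 8.55
tool_pos: [440.4, -76.9, 145.4]
tcp_rot: [-179.9, -0.1, -65.6]
ft_force: [0.9, 0.5, -0.5]
finger_gap: 48.5
grip_force: 62.0
```

```bash
cat > held.py <<'E'
# held washer in tool frame from the wrist camera
from h import *
for _ in range(3): eyes.snapshot("wrist")
s=sense(); p,X=cloud("wrist"); save(p,"held%d.png"%int(s["time"]*10))
T=Ro.from_euler('xyz',s["tcp_rot"],degrees=True).as_matrix()
Y=(X-np.array(s["tool_pos"]))@T; np.savez("held",p=p,Y=Y)
Y=Y.reshape(-1,3)
m=np.all((Y>[-30,-45,-60])&(Y<[30,45,20]),axis=1); q=Y[m]; print(len(q),s["tool_pos"].round(1))
for z in range(-58,20,6):
    k=q[(q[:,2]>=z)&(q[:,2]<z+6)]
    if len(k)>5: print(z,len(k),'x',np.percentile(k[:,0],[2,98]).round(1),'y',np.percentile(k[:,1],[1,99]).round(1))
E
python3 held.py; python3 plan.py 571 138 220 106 20 1
```

```text
14507 [441.4 -77.2 145.3]
-58 2817 x [-10.8  11.8] y [-44.7  44.8]
-52 1497 x [-5. 13.] y [-44.2  44.3]
-46 2188 x [-6.3 11.4] y [-40.2  40.7]
-40 1483 x [-9.4 10.6] y [-29.9  30.9]
-34 1160 x [-10.   10.6] y [-36.8  37.5]
-28 838 x [-7.6 10.6] y [-36.9  37.8]
-22 822 x [-6.1 10.5] y [-36.8  37.7]
-16 1254 x [-11.2  10.4] y [-35.9  36.4]
-10 1237 x [-11.1  10.1] y [-29.4  29.4]
-4 443 x [0.6 3.4] y [-21.   24.6]
2 41 x [2.2 3.5] y [-7.9  7.8]
from [440.3 -76.9 143.5] [-1.799e+02 -1.000e-01 -6.560e+01] turn 171.6 step/row 13.1 deg/row 8.6 F [-0.8 -0.5 -2.3] gap 48.7 t 8.75
[[-7.1, -10.4, -3.8, 0, 0, -0.15], [-5.4, -11.3, -3.8, 0, 0, -0.15], [-3.7, -12.0, -3.8, 0, 0, -0.15], [-1.9, -12.4, -3.8, 0, 0, -0.15], [0.0, -12.6, -3.8, 0, 0, -0.15]]
[[1.9, -12.4, -3.8, 0, 0, -0.15], [3.7, -12.0, -3.8, 0, 0, -0.15], [5.5, -11.3, -3.8, 0, 0, -0.15], [7.1, -10.4, -3.8, 0, 0, -0.15], [8.6, -9.2, -3.8, 0, 0, -0.15]]
[[9.8, -7.8, -3.8, 0, 0, -0.15], [10.9, -6.3, -3.8, 0, 0, -0.15], [11.7, -4.6, -3.8, 0, 0, -0.15], [12.3, -2.8, -3.8, 0, 0, -0.15], [12.5, -0.9, -3.8, 0, 0, -0.15]]
[[12.5, 1.0, -3.8, 0, 0, -0.15], [12.3, 2.8, -3.8, 0, 0, -0.15], [11.7, 4.6, -3.8, 0, 0, -0.15], [10.9, 6.3, -3.8, 0, 0, -0.15], [9.8, 7.9, -3.8, 0, 0, -0.15]]
```

Call:
apply_moves:
  rows:
    - [-7, -10.5, -4, 0, 0, -0.15]
    - [-5.5, -11.5, -4, 0, 0, -0.15]
    - [-3.5, -12, -4, 0, 0, -0.15]
    - [-2, -12.5, -4, 0, 0, -0.15]
    - [0, -12.5, -4, 0, 0, -0.15]

```text
time: 9.38
tool_pos: [471.8, -22.5, 161.0]
tcp_rot: [180.0, 0.2, -22.3]
ft_force: [0.2, 0.4, -1.0]
finger_gap: 48.4
grip_force: 62.0
```

Call:
apply_moves:
  rows:
    - [2, -12.5, -4, 0, 0, -0.15]
    - [3.5, -12, -4, 0, 0, -0.15]
    - [5.5, -11.5, -4, 0, 0, -0.15]
    - [7, -10.5, -4, 0, 0, -0.15]
    - [8.5, -9, -4, 0, 0, -0.15]

```text
time: 10.0
tool_pos: [504.2, 31.3, 180.9]
tcp_rot: [-179.9, 0.2, 20.7]
ft_force: [0.7, 0.4, -1.0]
finger_gap: 48.7
grip_force: 62.0
```

Call:
apply_moves:
  rows:
    - [10, -8, -4, 0, 0, -0.15]
    - [11, -6.5, -4, 0, 0, -0.15]
    - [11.5, -4.5, -4, 0, 0, -0.15]
    - [12.5, -3, -4, 0, 0, -0.15]
    - [12.5, -1, -4, 0, 0, -0.15]

```text
time: 10.62
tool_pos: [536.5, 85.7, 200.8]
tcp_rot: [-179.8, 0.1, 63.6]
ft_force: [0.2, -0.6, -1.2]
finger_gap: 48.8
grip_force: 62.0
```

Call:
apply_moves:
  rows:
    - [12.5, 1, -4, 0, 0, -0.15]
    - [12.5, 3, -4, 0, 0, -0.15]
    - [11.5, 4.5, -4, 0, 0, -0.15]
    - [11, 6.5, -4, 0, 0, -0.15]
    - [10, 8, -4, 0, 0, -0.15]

```text
time: 11.25
tool_pos: [569.4, 139.7, 220.7]
tcp_rot: [-179.8, -0.0, 106.6]
ft_force: [-0.8, 0.1, -0.3]
finger_gap: 48.4
grip_force: 62.0
```

```bash
python3 arb.py; python3 plan.py 571 138 106 106 5
```

```text
[570.1 141.  221.3] [-1.799e+02 -1.000e-01  1.071e+02] 12.05
yaw -74.09223158253522
arbor 0 [-11.6   4.9] 11.4 -3.5
arbor 20 [-12.3   5. ] 9.9 -3.7
arbor 40 [-12.1   5.1] 10.1 -3.3
arbor 60 [-12.    4.9] 9.9 -3.8
arbor u [ 1.  74.3]
other -40 [-26.5  19.9] 25.4 -3.7
other -20 [-24.   16.8] 22.6 -3.5
other 0 [-23.1  16.5] 22.2 -3.4
other u [-35.4   0.9]
from [569.9 140.3 221.2] [-179.9   -0.   106.5] turn -0.5 step/row 23.0 deg/row -0.1 F [-0.6 -0.  -0.1] gap 48.4 t 11.35
[[-0.5, 0.1, 23.0, 0, 0, 0.002], [-0.5, 0.1, 23.0, 0, 0, 0.002], [-0.5, 0.1, 23.0, 0, 0, 0.002], [-0.5, 0.1, 23.0, 0, 0, 0.002], [-0.5, 0.1, 23.0, 0, 0, 0.002]]
```

View pics/w2.png

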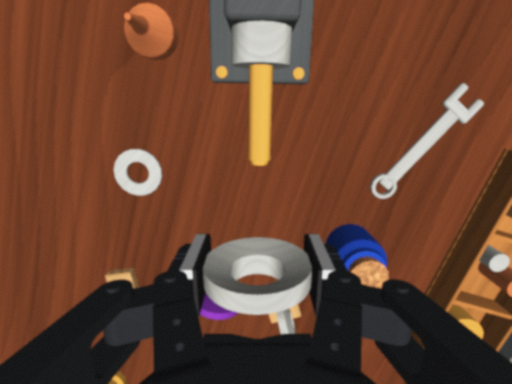

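The picture shows the small washer held flat between the pads at (257,270), with the arbor at (260,65)–(260,160) lined up with the tool. I'll use lateral offset -3.3, which puts the seat at about (541.8,239.1). Lowering to the axis now.

```bash
python3 plan.py 570.7 138.2 104 106 5
```

```text
from [569.9 140.3 221.2] [-179.9   -0.   106.5] turn -0.5 step/row 23.4 deg/row -0.1 F [-0.6 -0.  -0.1] gap 48.4 t 11.35
[[-0.4, 0.0, 23.4, 0, 0, 0.002], [-0.4, 0.0, 23.4, 0, 0, 0.002], [-0.4, 0.0, 23.4, 0, 0, 0.002], [-0.4, 0.0, 23.4, 0, 0, 0.002], [-0.4, 0.0, 23.4, 0, 0, 0.002]]
```

Call:
apply_moves:
  rows:
    - [-1, 0, 30, 0, 0, 0.009]
    - [-1, 0, 35, 0, 0, 0]
    - [0, 0, 30, 0, 0, 0]
    - [0, 0, 16, 0, 0, 0]
    - [0, 0, 6, 0, 0, 0]

```text
time: 11.98
tool_pos: [569.8, 137.2, 104.3]
tcp_rot: [-179.9, -0.0, 105.7]
ft_force: [-0.5, -0.1, -0.7]
finger_gap: 48.4
grip_force: 62.0
```

Call:
apply_moves:
  rows:
    - [0, 0, 0, 0, 0, 0]
    - [0, 0, 0, 0, 0, 0]
    - [0, 0, 0, 0, 0, 0]
    - [0, 0, 0, 0, 0, 0]
    - [0, 0, 0, 0, 0, 0]

```text
time: 12.6
tool_pos: [570.9, 137.6, 106.0]
tcp_rot: [180.0, 0.0, 105.8]
ft_force: [-0.8, -0.4, -1.1]
finger_gap: 48.6
grip_force: 62.0
```

```bash
cat > st.py <<'E'
from h import *
s=sense(); P=np.array(s["tool_pos"]); a=np.array([.2756,-.9613]); b=np.array([.9613,.2756]); d=P[:2]-[541.8,239.1]
F=np.array(s["ft_force"])
print('u',(d@a).round(1),'v',(d@b).round(1),'z',P[2].round(1),'rot',np.round(s["tcp_rot"],1),'F u,v,z',(F[:2]@a).round(1),(F[:2]@b).round(1),F[2].round(1),'M',np.round(s["wrist_torque"],2),'t',s["time"])
E
python3 st.py
```

```text
u 105.6 v 0.0 z 106.0 rot [180.    0.  105.8] F u,v,z 0.2 -0.9 -1.1 M [ 0.01 -0.03 -0.02] t 12.6
```

Call:
apply_moves:
  rows:
    - [8, 0, 1, 0, 0, 0]
    - [10, 0, 1, 0, 0, 0]
    - [10, 0, 0, 0, 0, 0]
    - [10, 0, 0, 0, 0, 0]
    - [8, 0, 0, 0, 0, 0]

```text
time: 13.22
tool_pos: [558.0, 182.7, 103.8]
tcp_rot: [180.0, -0.0, 105.8]
ft_force: [-0.2, 0.1, 0.3]
finger_gap: 48.6
grip_force: 62.0
```

Call:
apply_moves:
  rows:
    - [8, 0, 0, 0, 0, 0]
    - [6, 0, 0, 0, 0, 0]
    - [3, 0, 0, 0, 0, 0]
    - [0, 0, 0, 0, 0, 0]
    - [0, 0, 0, 0, 0, 0]

```text
time: 13.85
tool_pos: [553.7, 198.0, 103.8]
tcp_rot: [-180.0, 0.0, 105.8]
ft_force: [-0.3, -0.2, -0.6]
finger_gap: 48.9
grip_force: 62.0
```

```bash
python3 st.py; python3 - <<'E'
from h import *
p,_=eyes.snapshot("side"); q,_=eyes.snapshot("scene")
f=lambda p,c:cv2.resize(p[c[1]:c[1]+70,c[0]:c[0]+80],(400,350),interpolation=cv2.INTER_CUBIC)
save(np.hstack([f(p,(185,85)),f(q,(325,165))]),"ins.png")
E
```

```text
u 42.8 v 0.1 z 103.8 rot [-180.     0.   105.8] F u,v,z 0.1 -0.4 -0.6 M [ 0.03 -0.03  0.02] t 13.85
```

View pics/ins.png

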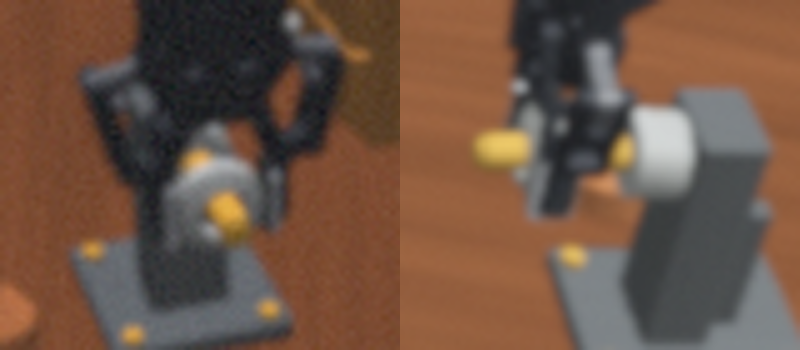

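The small washer is threaded on the arbor (left view at about (215,195)) with no contact force. Continuing to the shoulder.

Call:
apply_moves:
  rows:
    - [9, 0, 0, 0, 0, 0]
    - [9, 0, 0, 0, 0, 0]
    - [8, 0, 0, 0, 0, 0]
    - [5, 0, 0, 0, 0, 0]
    - [2, 0, 0, 0, 0, 0]

```text
time: 14.58
tool_pos: [544.5, 230.4, 103.8]
tcp_rot: [-180.0, 0.0, 105.8]
ft_force: [-0.0, 0.3, -2.2]
finger_gap: 48.4
grip_force: 62.0
```

Call:
apply_moves:
  rows:
    - [1, 0, 0, 0, 0, 0]
    - [1, 0, 0, 0, 0, 0]
    - [1, 0, 0, 0, 0, 0]
    - [1, 0, 0, 0, 0, 0]
    - [1, 0, 0, 0, 0, 0]

```text
time: 15.2
tool_pos: [543.3, 234.8, 103.8]
tcp_rot: [-180.0, -0.0, 105.8]
ft_force: [1.3, 0.7, 0.2]
finger_gap: 48.5
grip_force: 62.0
```

```bash
python3 st.py
```

```text
u 4.6 v 0.2 z 103.8 rot [-180.    -0.   105.8] F u,v,z -0.3 1.4 0.2 M [-0.03 -0.01  0.02] t 15.2
```

Call:
apply_moves:
  rows:
    - [1, 0, 0, 0, 0, 0]
    - [0.5, 0, 0, 0, 0, 0]
    - [0.5, 0, 0, 0, 0, 0]
    - [0.5, 0, 0, 0, 0, 0]
    - [0, 0, 0, 0, 0, 0]

```text
time: 15.82
tool_pos: [543.1, 235.3, 103.8]
tcp_rot: [-180.0, 0.2, 105.8]
ft_force: [2.2, -9.0, 0.3]
finger_gap: 48.6
grip_force: 62.1
```

```bash
python3 st.py
```

```text
u 4.1 v 0.2 z 103.8 rot [-180.     0.2  105.8] F u,v,z 9.2 -0.4 0.3 M [-1.39 -0.22 -0.17] t 15.825
```

Call:
apply_moves:
  rows:
    - [0, 0, 1, 0, 0, 0]
    - [0, 0, 1, 0, 0, 0]
    - [0, 0, 1, 0, 0, 0]
    - [0, 0, 0.5, 0, 0, 0]
    - [0, 0, 0, 0, 0, 0]

```text
time: 16.45
tool_pos: [544.0, 235.6, 101.9]
tcp_rot: [179.9, 0.2, 105.8]
ft_force: [0.4, -8.8, 8.0]
finger_gap: 48.8
grip_force: 62.8
```

```bash
python3 st.py
```

```text
u 4.0 v 1.2 z 101.9 rot [179.9   0.2 105.8] F u,v,z 8.5 -2.0 8.0 M [-1.41  0.04  0.03] t 16.45
```

Contact in z came early with a sideways shift, so the true axis lies slightly to +v. Next insertions will go 1.5 mm that way. Releasing.

Call:
apply_moves:
  rows:
    - [0, 0, 0, 0, 0, 0]
    - [0, 0, 0, 0, 0, 0]
    - [0, 0, 0, 0, 0, 0]
    - [0, 0, 0, 0, 0, 0]
    - [0, 0, 0, 0, 0, 0]
  fingers: 80

```text
time: 17.08
tool_pos: [542.5, 237.3, 100.2]
tcp_rot: [-180.0, -0.0, 105.8]
ft_force: [0.0, 0.2, -0.2]
finger_gap: 79.8
grip_force: 0.0
```

Call:
apply_moves:
  rows:
    - [-5, 0, -10, 0, 0, 0]
    - [-10, 0, -20, 0, 0, 0]
    - [-10, 0, -35, 0, 0, 0]
    - [-10, 0, -45, 0, 0, 0]
    - [-5, 0, -10, 0, 0, 0]
  fingers: 85

```text
time: 17.7
tool_pos: [556.2, 198.2, 226.7]
tcp_rot: [179.5, 0.0, 105.8]
ft_force: [0.4, -0.3, 0.2]
finger_gap: 85.3
grip_force: 0.0
```

```bash
cat > pack.py <<'E'
from h import *
for _ in range(3): eyes.snapshot("wrist")
p,X=cloud("wrist"); save(p,"pack%d.png"%(sense()["time"]*10)); X=X.reshape(-1,3); c=p.reshape(-1,3).astype(int)
a=np.array([.2756,-.9613,0]);b=np.array([.9613,.2756,0]); d=X-[541.8,239.1,125]; u,v,z=d@a,d@b,d[:,2]
br=(c[:,0]-c[:,2]>60)
k=br&(u>0)&(u<90)&(abs(v)<20)&(z>0)&(z<15); print('arbor v',[np.percentile(v[k&(u>lo)&(u<lo+10)],[2,98]).round(1) for lo in(30,50,60)])
for lo in range(-24,80,3):
    k=(u>=lo)&(u<lo+3)&(abs(v)<45)&(z>-12)&(z<40)
    if k.sum()>5: print(lo,k.sum(),'v',np.percentile(v[k],[2,98]).round(1),'z',np.percentile(z[k],98).round(1))
E
python3 pack.py; python3 st.py; python3 plan.py 648 -265 190 17.7 15
```

```text
arbor v [array([-8.2,  8.5]), array([-8.5,  8.6]), array([-8.6,  8.7])]
-24 219 v [-20.1  20.1] z 22.8
-21 247 v [-20.3  20.2] z 22.5
-18 230 v [-20.4  20.2] z 22.6
-15 227 v [-20.4  20.4] z 22.4
-12 220 v [-20.7  20.1] z 22.8
-9 221 v [-20.7  19.6] z 22.4
-6 222 v [-19.9  19.7] z 22.4
-3 218 v [-20.   19.8] z 22.2
0 240 v [-23.6  23.8] z 21.9
3 245 v [-22.8  23.4] z 21.4
6 230 v [-22.9  22.5] z 21.6
9 162 v [-20.2  20.5] z 21.2
12 100 v [-15.9  16.1] z 17.4
15 56 v [-12.6  12.2] z 13.6
18 84 v [-8.8  8.4] z 10.0
21 77 v [-8.8  8.4] z 9.9
24 82 v [-9.   8.4] z 10.1
27 76 v [-9.   8.4] z 9.9
30 74 v [-8.1  8.5] z 9.9
33 73 v [-8.2  8.4] z 9.9
36 75 v [-8.2  8.5] z 9.4
39 68 v [-8.2  8.5] z 10.0
42 74 v [-8.3  8.5] z 9.7
45 74 v [-8.3  8.6] z 10.1
48 71 v [-8.4  8.6] z 9.8
51 68 v [-8.4  8.6] z 9.7
54 71 v [-8.5  8.6] z 9.6
57 71 v [-8.5  8.6] z 9.4
60 69 v [-8.6  8.7] z 9.7
63 66 v [-8.6  8.7] z 9.9
66 67 v [-8.7  8.4] z 10.0
69 62 v [-8.7  8.7] z 9.9
72 40 v [-7.2  8. ] z 8.0
75 7 v [-4.9  4.9] z 7.2
u 42.3 v -0.2 z 219.9 rot [-180.    -0.   105.8] F u,v,z -0.6 -0.6 -0.4 M [-0.04  0.   -0.02] t 17.9
from [553.3 198.4 219.9] [-180.    -0.   105.8] turn -88.1 step/row 31.6 deg/row -5.9 F [-0.8  0.5 -0.4] gap 85.1 t 17.9
[[-31.4, -2.3, 2.0, 0, 0, 0.102], [-31.5, 0.9, 2.0, 0, 0, 0.102], [-31.3, 4.1, 2.0, 0, 0, 0.102], [-30.7, 7.3, 2.0, 0, 0, 0.102], [-29.8, 10.4, 2.0, 0, 0, 0.102]]
[[-28.5, 13.4, 2.0, 0, 0, 0.102], [-27.0, 16.2, 2.0, 0, 0, 0.102], [-25.2, 18.9, 2.0, 0, 0, 0.102], [-23.2, 21.4, 2.0, 0, 0, 0.102], [-20.8, 23.7, 2.0, 0, 0, 0.102]]
[[-18.3, 25.7, 2.0, 0, 0, 0.102], [-15.6, 27.4, 2.0, 0, 0, 0.102], [-12.7, 28.9, 2.0, 0, 0, 0.102], [-9.7, 30.0, 2.0, 0, 0, 0.102], [-6.6, 30.8, 2.0, 0, 0, 0.102]]
```

The small washer is seated: crown taper at u≈10–17, rim at 0–9, symmetric about v=0. On to the middle one.

Call:
apply_moves:
  rows:
    - [-31.5, -2, 2, 0, 0, 0.102]
    - [-31.5, 1, 2, 0, 0, 0.102]
    - [-31.5, 4, 2, 0, 0, 0.102]
    - [-30.5, 7.5, 2, 0, 0, 0.102]
    - [-30, 10.5, 2, 0, 0, 0.102]

```text
time: 18.52
tool_pos: [584.9, 43.4, 208.1]
tcp_rot: [-179.8, 0.0, 76.4]
ft_force: [0.5, -0.2, 0.7]
finger_gap: 85.0
grip_force: 0.0
```

Call:
apply_moves:
  rows:
    - [-28.5, 13.5, 2, 0, 0, 0.102]
    - [-27, 16, 2, 0, 0, 0.102]
    - [-25, 19, 2, 0, 0, 0.102]
    - [-23, 21.5, 2, 0, 0, 0.102]
    - [-21, 23.5, 2, 0, 0, 0.102]

```text
time: 19.15
tool_pos: [617.2, -110.3, 197.9]
tcp_rot: [-179.8, 0.1, 47.2]
ft_force: [-0.2, 0.8, 0.7]
finger_gap: 85.2
grip_force: 0.0
```

Call:
apply_moves:
  rows:
    - [-18.5, 25.5, 2, 0, 0, 0.102]
    - [-15.5, 27.5, 2, 0, 0, 0.102]
    - [-12.5, 29, 2, 0, 0, 0.102]
    - [-9.5, 30, 2, 0, 0, 0.102]
    - [-6.5, 31, 2, 0, 0, 0.102]

```text
time: 19.77
tool_pos: [650.3, -264.4, 187.7]
tcp_rot: [-179.8, 0.1, 18.0]
ft_force: [0.3, 0.5, -0.1]
finger_gap: 85.1
grip_force: 0.0
```

```bash
python3 wl.py 648 -265 17.7 29.5;python3 plan.py 648 -265 16 17.7 5
```

```text
[ 650.1 -263.9  188. ] [-1.798e+02  1.000e-01  1.820e+01] [-26.3  24.6  69.5   0.   86.1  45.5] qd 1.2
washer top rect [ 647.7 -264. ] [15.2 58. ] 17.5 zmax 69.35406412912135
line yaw 107.0
axial [-7.   7.4] lateral [-26.5  28.8]
chock ((644.8255004882812, -264.8407897949219), (43.795345306396484, 36.486270904541016), 17.431285858154297)
from [ 650.4 -263.3  188.6] [-1.799e+02  1.000e-01  1.820e+01] turn -0.5 step/row 34.5 deg/row -0.1 F [-0.2 -0.9  0.3] gap 84.8 t 20.025
[[-0.6, 0.2, 34.5, 0, 0, 0.002], [-0.6, 0.2, 34.5, 0, 0, 0.002], [-0.6, 0.2, 34.5, 0, 0, 0.002], [-0.6, 0.2, 34.5, 0, 0, 0.002], [-0.6, 0.2, 34.5, 0, 0, 0.002]]
```

Call:
apply_moves:
  rows:
    - [-2.5, 0, 45, 0, 0, 0.01]
    - [-2.5, 0, 50, 0, 0, 0]
    - [-0.5, 0, 42, 0, 0, 0]
    - [0, 0, 25, 0, 0, 0]
    - [0, 0, 10, 0, 0, 0]

```text
time: 20.65
tool_pos: [644.3, -263.8, 15.7]
tcp_rot: [-179.8, 0.2, 17.7]
ft_force: [-0.4, 0.5, 0.6]
finger_gap: 84.9
grip_force: 0.0
```

Call:
apply_moves:
  rows:
    - [0, 0, 0, 0, 0, 0]
    - [0, 0, 0, 0, 0, 0]
    - [0, 0, 0, 0, 0, 0]
    - [0, 0, 0, 0, 0, 0]
    - [0, 0, 0, 0, 0, 0]
  fingers: 40
  grip_force: 60

```text
time: 21.28
tool_pos: [647.0, -266.4, 20.2]
tcp_rot: [179.9, -0.1, 17.6]
ft_force: [-0.3, 0.1, 6.5]
finger_gap: 57.3
grip_force: 64.7
```

Call:
apply_moves:
  rows:
    - [0, 0, 0, 0, 0, 0]
    - [0, 0, 0, 0, 0, 0]
    - [0, 0, 0, 0, 0, 0]
    - [0, 0, 0, 0, 0, 0]
    - [0, 0, 0, 0, 0, 0]

```text
time: 21.9
tool_pos: [647.0, -266.4, 20.2]
tcp_rot: [179.9, -0.1, 17.6]
ft_force: [-0.1, 0.4, 6.2]
finger_gap: 57.7
grip_force: 64.7
```

```bash
python3 plan.py 645 -265 150 17.7 5
```

```text
from [ 647.  -266.4   20.2] [ 1.799e+02 -1.000e-01  1.760e+01] turn 0.1 step/row 26.0 deg/row 0.0 F [-0.1  0.4  6.2] gap 57.7 t 21.9
[[-0.3, -0.4, -26.0, 0, 0, -0.0], [-0.3, -0.4, -26.0, 0, 0, -0.0], [-0.3, -0.4, -26.0, 0, 0, -0.0], [-0.3, -0.4, -26.0, 0, 0, -0.0], [-0.3, -0.4, -26.0, 0, 0, -0.0]]
```

Call:
apply_moves:
  rows:
    - [0, 0, -10, 0, 0, 0]
    - [0, 0, -20, 0, 0, 0]
    - [0, 0, -40, 0, 0, 0]
    - [0, 0, -45, 0, 0, 0]
    - [0, 0, -45, 0, 0, 0]

```text
time: 22.52
tool_pos: [645.7, -266.0, 181.1]
tcp_rot: [180.0, -0.0, 17.6]
ft_force: [0.9, -0.6, -2.2]
finger_gap: 57.4
grip_force: 64.4
```

```bash
python3 held.py; python3 plan.py 573.5 128.5 180 106 15
```

```text
15288 [ 648.2 -267.1  184.5]
-58 1704 x [-7.2 12.1] y [-44.8  44.6]
-52 2299 x [-5.3 12.9] y [-43.4  44.2]
-46 2758 x [-5.3 11.1] y [-36.2  34.7]
-40 2336 x [-8.9 10.5] y [-38.9  37. ]
-34 1719 x [-9.4 10.5] y [-42.   40.6]
-28 1025 x [-9.2 10.5] y [-42.4  40.9]
-22 771 x [ 3.7 10.5] y [-42.4  41. ]
-16 813 x [ 0.1 10.5] y [-41.4  39.8]
-10 1060 x [-1.7  9.9] y [-32.1  29.9]
-4 75 x [2.8 9.3] y [-26.4  24.4]
2 11 x [2.6 5.2] y [-19.5  17.1]
from [ 646.8 -266.5  181.2] [179.8  -0.2  17.6] turn 88.4 step/row 26.8 deg/row 5.9 F [ 0.3  0.5 -2. ] gap 57.8 t 22.725
[[3.3, -26.6, 0.1, 0, 0, -0.103], [6.0, -26.1, 0.1, 0, 0, -0.103], [8.7, -25.3, 0.1, 0, 0, -0.103], [11.2, -24.3, 0.1, 0, 0, -0.103], [13.6, -23.0, 0.1, 0, 0, -0.103]]
[[15.9, -21.5, 0.1, 0, 0, -0.103], [18.1, -19.8, 0.1, 0, 0, -0.103], [20.0, -17.8, 0.1, 0, 0, -0.103], [21.7, -15.7, 0.1, 0, 0, -0.103], [23.2, -13.3, 0.1, 0, 0, -0.103]]
[[24.5, -10.9, 0.1, 0, 0, -0.103], [25.5, -8.3, 0.1, 0, 0, -0.103], [26.2, -5.7, 0.1, 0, 0, -0.103], [26.6, -2.9, 0.1, 0, 0, -0.103], [26.8, -0.2, 0.1, 0, 0, -0.103]]
```

Call:
apply_moves:
  rows:
    - [3.5, -26.5, 0, 0, 0, -0.103]
    - [6, -26, 0, 0, 0, -0.103]
    - [8.5, -25.5, 0, 0, 0, -0.103]
    - [11, -24.5, 0, 0, 0, -0.103]
    - [13.5, -23, 0, 0, 0, -0.103]

```text
time: 23.35
tool_pos: [619.5, -133.2, 176.0]
tcp_rot: [-179.8, 0.1, 47.3]
ft_force: [-0.9, -1.1, -2.1]
finger_gap: 57.2
grip_force: 64.5
```

Call:
apply_moves:
  rows:
    - [16, -21.5, 0, 0, 0, -0.103]
    - [18, -20, 0, 0, 0, -0.103]
    - [20, -18, 0, 0, 0, -0.103]
    - [21.5, -15.5, 0, 0, 0, -0.103]
    - [23, -13.5, 0, 0, 0, -0.103]

```text
time: 23.98
tool_pos: [594.4, -2.1, 176.2]
tcp_rot: [-179.8, 0.0, 76.8]
ft_force: [0.6, 0.6, -0.9]
finger_gap: 57.6
grip_force: 64.5
```

Call:
apply_moves:
  rows:
    - [24.5, -11, 0, 0, 0, -0.103]
    - [25.5, -8.5, 0, 0, 0, -0.103]
    - [26, -5.5, 0, 0, 0, -0.103]
    - [26.5, -3, 0, 0, 0, -0.103]
    - [27, 0, 0, 0, 0, -0.103]

```text
time: 24.6
tool_pos: [569.7, 129.3, 176.3]
tcp_rot: [-179.8, -0.0, 106.3]
ft_force: [0.0, 0.1, -1.9]
finger_gap: 57.7
grip_force: 64.5
```

Call:
apply_moves:
  rows:
    - [0, 0, 20, 0, 0, 0]
    - [0, 0, 25, 0, 0, 0]
    - [0, 0, 20, 0, 0, 0]
    - [0, 0, 7, 0, 0, 0]
    - [0, 0, 0, 0, 0, 0]

```text
time: 25.22
tool_pos: [570.9, 128.2, 105.5]
tcp_rot: [-179.9, -0.0, 106.1]
ft_force: [-0.1, 0.1, -0.9]
finger_gap: 57.4
grip_force: 64.5
```

```bash
eval python3 st.py; python3 plan.py 573.5 128.5 106.5 106 5; python3 st.py
```

```text
u 114.6 v -2.6 z 105.5 rot [-179.9   -0.   106.1] F u,v,z -0.2 -0.0 -0.9 M [-0.01 -0.   -0.  ] t 25.225
from [570.9 128.2 105.5] [-179.9   -0.   106.1] turn -0.1 step/row 0.6 deg/row -0.0 F [-0.1  0.1 -0.9] gap 57.4 t 25.225
[[-0.1, 0.5, -0.2, 0, 0, 0.0], [-0.1, 0.5, -0.2, 0, 0, 0.0], [-0.1, 0.5, -0.2, 0, 0, 0.0], [-0.1, 0.5, -0.2, 0, 0, 0.0], [-0.1, 0.5, -0.2, 0, 0, 0.0]]
u 114.6 v -2.6 z 105.5 rot [-179.9   -0.   106.1] F u,v,z -0.2 -0.0 -0.9 M [-0.01 -0.   -0.  ] t 25.225
```

Call:
apply_moves:
  rows:
    - [4, 1.4, 0, 0, 0, 0]
    - [8, 1.4, 0, 0, 0, 0]
    - [8, 0, 0, 0, 0, 0]
    - [8, 0, 0, 0, 0, 0]
    - [8, 0, 0, 0, 0, 0]

```text
time: 25.85
tool_pos: [563.8, 164.8, 106.3]
tcp_rot: [180.0, -0.0, 106.1]
ft_force: [-0.8, -0.2, -2.2]
finger_gap: 57.7
grip_force: 64.5
```

```bash
python3 st.py
```

```text
u 77.5 v 0.7 z 106.3 rot [180.   -0.  106.1] F u,v,z -0.0 -0.8 -2.2 M [-0.02  0.01 -0.02] t 25.85
```

Call:
apply_moves:
  rows:
    - [8, -0.5, 0.5, 0, 0, 0]
    - [9, 0, 0, 0, 0, 0]
    - [9, 0, 0, 0, 0, 0]
    - [8, 0, 0, 0, 0, 0]
    - [6, 0, 0, 0, 0, 0]

```text
time: 26.48
tool_pos: [552.3, 202.9, 105.8]
tcp_rot: [180.0, 0.0, 106.1]
ft_force: [-0.1, -0.6, -1.6]
finger_gap: 57.5
grip_force: 64.5
```

```bash
python3 st.py
```

```text
u 37.7 v 0.1 z 105.8 rot [180.    0.  106.1] F u,v,z 0.6 -0.3 -1.6 M [-0.02  0.02  0.02] t 26.475
```

Call:
apply_moves:
  rows:
    - [4, 0, 1, 0, 0, 0]
    - [3, 0, 1, 0, 0, 0]
    - [2, 0, 0.5, 0, 0, 0]
    - [1, 0, 0, 0, 0, 0]
    - [0.5, 0, 0, 0, 0, 0]

```text
time: 27.1
tool_pos: [549.6, 212.3, 103.3]
tcp_rot: [180.0, 0.0, 106.1]
ft_force: [-0.3, -0.2, -2.0]
finger_gap: 57.5
grip_force: 64.5
```

```bash
python3 st.py
```

```text
u 27.9 v 0.1 z 103.3 rot [180.    0.  106.1] F u,v,z 0.2 -0.3 -2.0 M [-0.04 -0.03  0.03] t 27.1
```

Call:
apply_moves:
  rows:
    - [0.5, 0, 0, 0, 0, 0]
    - [1, 0, 0, 0, 0, 0]
    - [0.5, 0, 0, 0, 0, 0]
    - [0.5, 0, 0, 0, 0, 0]
    - [0.5, 0, 0, 0, 0, 0]

```text
time: 27.72
tool_pos: [549.0, 214.4, 103.2]
tcp_rot: [-180.0, 0.1, 106.1]
ft_force: [1.7, -6.4, -2.4]
finger_gap: 57.5
grip_force: 64.5
```

```bash
python3 st.py
```

```text
u 25.7 v 0.1 z 103.2 rot [-1.800e+02  1.000e-01  1.061e+02] F u,v,z 6.7 -0.1 -2.4 M [-1.   -0.29 -0.06] t 27.725
```

Call:
apply_moves:
  rows:
    - [0.5, 0, 0.5, 0, 0, 0]
    - [0, 0, 1, 0, 0, 0]
    - [0, 0, 0.5, 0, 0, 0]
    - [0, 0, 0, 0, 0, 0]
    - [0, 0, 0, 0, 0, 0]

```text
time: 28.35
tool_pos: [549.4, 214.7, 102.1]
tcp_rot: [179.9, 0.1, 106.1]
ft_force: [-0.6, -7.1, 2.4]
finger_gap: 57.4
grip_force: 64.9
```

```bash
python3 st.py
```

```text
u 25.5 v 0.5 z 102.1 rot [1.799e+02 1.000e-01 1.061e+02] F u,v,z 6.6 -2.6 2.4 M [-1.   -0.07  0.01] t 28.35
```

Seated and resting on the arbor. Release, then back off up and outwards.

Call:
apply_moves:
  rows:
    - [0, 0, 0, 0, 0, 0]
    - [0, 0, 0, 0, 0, 0]
    - [0, 0, 0, 0, 0, 0]
    - [0, 0, 0, 0, 0, 0]
    - [0, 0, 0, 0, 0, 0]
  fingers: 85

```text
time: 28.98
tool_pos: [548.6, 215.9, 101.3]
tcp_rot: [-180.0, -0.0, 106.1]
ft_force: [-0.8, -0.1, 0.6]
finger_gap: 84.9
grip_force: 0.0
```

Call:
apply_moves:
  rows:
    - [0, 0, -12, 0, 0, 0]
    - [-3, 0, -25, 0, 0, 0]
    - [-5, 0, -35, 0, 0, 0]
    - [-8, 0, -40, 0, 0, 0]
    - [-4, 0, -10, 0, 0, 0]

```text
time: 29.6
tool_pos: [556.1, 196.8, 228.1]
tcp_rot: [179.6, 0.0, 106.1]
ft_force: [1.0, -0.1, -0.5]
finger_gap: 85.2
grip_force: 0.0
```

```bash
python3 pack.py; python3 st.py; python3 plan.py 663.5 -45 190 212.8 15
```

```text
arbor v [array([-8.7,  8.2]), array([-8.9,  8.4]), array([-8.9,  8.5])]
-24 252 v [-20.2  19.4] z 22.4
-21 229 v [-20.3  19.6] z 22.6
-18 220 v [-20.4  19.6] z 22.8
-15 223 v [-20.5  19.7] z 22.8
-12 223 v [-20.6  19.9] z 22.4
-9 234 v [-20.7  20. ] z 22.5
-6 218 v [-20.5  20. ] z 22.4
-3 208 v [-19.9  20.2] z 22.4
0 256 v [-23.5  23.7] z 22.0
3 230 v [-22.7  22.8] z 21.7
6 228 v [-22.8  23. ] z 22.0
9 153 v [-20.2  20.5] z 21.5
12 96 v [-15.8  16. ] z 17.0
15 258 v [-20.3  19.4] z 17.1
18 412 v [-27.   25.6] z 23.2
21 294 v [-28.   26.7] z 26.1
24 268 v [-27.6  26.6] z 25.8
27 257 v [-27.1  26.8] z 25.8
30 58 v [-27.1  24.6] z 25.9
33 8 v [-3.4  2.8] z 9.2
36 67 v [-8.4  7.9] z 9.7
39 69 v [-8.4  8.2] z 9.5
42 72 v [-8.7  8.2] z 9.7
45 70 v [-8.7  8.2] z 10.0
48 75 v [-8.8  8.3] z 9.6
51 68 v [-8.8  8.4] z 9.6
54 69 v [-8.5  8.4] z 9.5
57 67 v [-8.9  8.4] z 10.2
60 70 v [-8.9  8.4] z 9.5
63 67 v [-8.9  8.5] z 9.8
66 72 v [-9.   8.5] z 9.9
69 62 v [-9.   8.6] z 9.6
72 33 v [-6.7  5.9] z 8.0
75 11 v [-5.3  6.5] z 7.1
u 44.2 v -0.3 z 222.4 rot [-179.9   -0.   106.1] F u,v,z 0.2 0.0 0.2 M [-0.05  0.07  0.02] t 29.8
from [553.7 196.5 222.4] [-179.9   -0.   106.1] turn 106.7 step/row 17.8 deg/row 7.1 F [ 0.1 -0.1  0.2] gap 84.8 t 29.8
[[-17.5, 2.6, 2.2, 0, 0, -0.124], [-17.7, 0.4, 2.2, 0, 0, -0.124], [-17.6, -1.8, 2.2, 0, 0, -0.124], [-17.2, -4.0, 2.2, 0, 0, -0.124], [-16.6, -6.1, 2.2, 0, 0, -0.124]]
[[-15.7, -8.1, 2.2, 0, 0, -0.124], [-14.6, -10.0, 2.2, 0, 0, -0.124], [-13.3, -11.7, 2.2, 0, 0, -0.124], [-11.7, -13.3, 2.2, 0, 0, -0.124], [-10.0, -14.6, 2.2, 0, 0, -0.124]]
[[-8.1, -15.7, 2.2, 0, 0, -0.124], [-6.1, -16.6, 2.2, 0, 0, -0.124], [-4.0, -17.2, 2.2, 0, 0, -0.124], [-1.8, -17.6, 2.2, 0, 0, -0.124], [0.4, -17.7, 2.2, 0, 0, -0.124]]
```

Both are seated: the middle rim is at u≈21–31, and the crowns meet at u≈15.5. On to the large.

Call:
apply_moves:
  rows:
    - [-17.5, 2.5, 2, 0, 0, -0.124]
    - [-17.5, 0.5, 2, 0, 0, -0.124]
    - [-17.5, -2, 2, 0, 0, -0.124]
    - [-17, -4, 2, 0, 0, -0.124]
    - [-16.5, -6, 2, 0, 0, -0.124]

```text
time: 30.42
tool_pos: [589.3, 116.2, 210.8]
tcp_rot: [-179.9, -0.2, 141.9]
ft_force: [0.0, 0.7, -0.7]
finger_gap: 85.2
grip_force: 0.0
```

Call:
apply_moves:
  rows:
    - [-15.5, -8, 2, 0, 0, -0.124]
    - [-14.5, -10, 2, 0, 0, -0.124]
    - [-13.5, -11.5, 2, 0, 0, -0.124]
    - [-11.5, -13.5, 2, 0, 0, -0.124]
    - [-10, -14.5, 2, 0, 0, -0.124]

```text
time: 31.05
tool_pos: [625.7, 36.1, 200.8]
tcp_rot: [180.0, -0.2, 177.4]
ft_force: [1.0, -0.0, -0.0]
finger_gap: 84.8
grip_force: 0.0
```

Call:
apply_moves:
  rows:
    - [-8, -15.5, 2, 0, 0, -0.124]
    - [-6, -16.5, 2, 0, 0, -0.124]
    - [-4, -17, 2, 0, 0, -0.124]
    - [-2, -17.5, 2, 0, 0, -0.124]
    - [0.5, -17.5, 2, 0, 0, -0.124]

```text
time: 31.68
tool_pos: [662.0, -43.5, 190.6]
tcp_rot: [179.8, -0.2, -147.1]
ft_force: [1.0, -1.0, -0.2]
finger_gap: 85.1
grip_force: 0.0
```

```bash
python3 wl.py 665 -44 32.8 34;python3 plan.py 664 -45 21 212.8 5
```

```text
[662.  -43.  191.5] [ 1.799e+02 -1.000e-01 -1.475e+02] [  -8.2   18.5   76.8    0.    84.9 -130.6] qd 0.9
washer top rect [664.1 -43.1] [ 9.3 66.9] 33.0 zmax 78.3608802474382
line yaw 122.7
axial [-4.7  4.2] lateral [-30.5  33.2]
chock ((653.268798828125, -50.32121276855469), (18.696949005126953, 39.057708740234375), 33.1948356628418)
from [662.2 -42.7 192. ] [ 1.799e+02 -1.000e-01 -1.475e+02] turn 0.3 step/row 34.2 deg/row 0.1 F [-0.   0.3 -0.1] gap 85.0 t 31.925
[[-0.1, -0.6, 34.2, 0, 0, -0.001], [-0.1, -0.6, 34.2, 0, 0, -0.001], [-0.1, -0.6, 34.2, 0, 0, -0.001], [-0.1, -0.6, 34.2, 0, 0, -0.001], [-0.1, -0.6, 34.2, 0, 0, -0.001]]
```

Call:
apply_moves:
  rows:
    - [-0.5, -1, 45, 0, 0, 0]
    - [-0.5, -1, 50, 0, 0, 0]
    - [0, 0, 40, 0, 0, 0]
    - [0, 0, 25, 0, 0, 0]
    - [0, 0, 10, 0, 0, 0]

```text
time: 32.55
tool_pos: [663.0, -43.5, 20.9]
tcp_rot: [179.9, -0.2, -147.4]
ft_force: [0.4, 0.2, 0.4]
finger_gap: 84.9
grip_force: 0.0
```

Call:
apply_moves:
  rows:
    - [0, 0, 0, 0, 0, 0]
    - [0, 0, 0, 0, 0, 0]
    - [0, 0, 0, 0, 0, 0]
    - [0, 0, 0, 0, 0, 0]
    - [0, 0, 0, 0, 0, 0]
  fingers: 50
  grip_force: 60

```text
time: 33.17
tool_pos: [665.2, -44.7, 23.9]
tcp_rot: [-180.0, 0.0, -147.3]
ft_force: [-1.1, 0.0, 1.0]
finger_gap: 66.3
grip_force: 67.4
```

Call:
apply_moves:
  rows:
    - [0, 0, 0, 0, 0, 0]
    - [0, 0, 0, 0, 0, 0]
    - [0, 0, 0, 0, 0, 0]
    - [0, 0, 0, 0, 0, 0]
    - [0, 0, 0, 0, 0, 0]

```text
time: 33.8
tool_pos: [665.3, -44.7, 23.9]
tcp_rot: [-180.0, 0.0, -147.3]
ft_force: [-0.7, 0.8, 6.2]
finger_gap: 66.7
grip_force: 67.7
```

Call:
apply_moves:
  rows:
    - [0, 0, -10, 0, 0, 0]
    - [0, 0, -20, 0, 0, 0]
    - [0, 0, -40, 0, 0, 0]
    - [0, 0, -45, 0, 0, 0]
    - [0, 0, -45, 0, 0, 0]

```text
time: 34.42
tool_pos: [664.8, -44.6, 186.0]
tcp_rot: [-180.0, 0.0, -147.3]
ft_force: [-0.0, 0.4, -2.5]
finger_gap: 66.7
grip_force: 67.6
```

```bash
python3 held.py; python3 plan.py 573.5 128.5 185 106 15
```

```text
16837 [667.4 -45.  189. ]
-58 2262 x [-4.1 14. ] y [-44.4  44.3]
-52 2107 x [-4.2 13.7] y [-43.9  42.8]
-46 2196 x [-4.  11.7] y [-38.5  39.4]
-40 1874 x [-8.3 11.7] y [-43.5  43.5]
-34 1534 x [-8.6 11.6] y [-43.8  43.9]
-28 1078 x [-4.3 11.6] y [-44.2  44.2]
-22 990 x [-1.4 11.6] y [-44.1  44.4]
-16 1199 x [-8.9 11.5] y [-42.  40.]
-10 1420 x [-9.8  5.1] y [-32.6  33.6]
-4 737 x [1.2 4.9] y [-27.5  28.5]
2 551 x [2.3 4.9] y [-22.3  24. ]
8 266 x [3.5 5.1] y [-16.2  16.6]
from [665.8 -44.7 185.7] [-179.9    0.2 -147.3] turn -106.7 step/row 13.1 deg/row -7.1 F [-0.4 -0.1 -3.3] gap 66.5 t 34.625
[[-1.1, 13.0, 0.0, 0, 0, 0.124], [0.6, 13.1, 0.0, 0, 0, 0.124], [2.2, 12.9, 0.0, 0, 0, 0.124], [3.8, 12.5, 0.0, 0, 0, 0.124], [5.3, 12.0, 0.0, 0, 0, 0.124]]
[[6.7, 11.2, 0.0, 0, 0, 0.124], [8.1, 10.3, 0.0, 0, 0, 0.124], [9.3, 9.2, 0.0, 0, 0, 0.124], [10.4, 8.0, 0.0, 0, 0, 0.124], [11.3, 6.7, 0.0, 0, 0, 0.124]]
[[12.0, 5.2, 0.0, 0, 0, 0.124], [12.6, 3.7, 0.0, 0, 0, 0.124], [12.9, 2.1, 0.0, 0, 0, 0.124], [13.1, 0.5, 0.0, 0, 0, 0.124], [13.0, -1.1, 0.0, 0, 0, 0.124]]
```

Call:
apply_moves:
  rows:
    - [-1, 13, 0, 0, 0, 0.124]
    - [0.5, 13, 0, 0, 0, 0.124]
    - [2, 13, 0, 0, 0, 0.124]
    - [4, 12.5, 0, 0, 0, 0.124]
    - [5.5, 12, 0, 0, 0, 0.124]

```text
time: 35.25
tool_pos: [632.2, 13.6, 180.8]
tcp_rot: [180.0, -0.2, 176.9]
ft_force: [0.7, -0.5, -2.2]
finger_gap: 66.6
grip_force: 67.7
```

Call:
apply_moves:
  rows:
    - [6.5, 11, 0, 0, 0, 0.124]
    - [8, 10.5, 0, 0, 0, 0.124]
    - [9.5, 9, 0, 0, 0, 0.124]
    - [10.5, 8, 0, 0, 0, 0.124]
    - [11.5, 6.5, 0, 0, 0, 0.124]

```text
time: 35.88
tool_pos: [601.0, 71.0, 180.9]
tcp_rot: [-179.9, -0.2, 141.4]
ft_force: [-0.1, 1.1, -3.0]
finger_gap: 66.5
grip_force: 67.7
```

Call:
apply_moves:
  rows:
    - [12, 5, 0, 0, 0, 0.124]
    - [12.5, 3.5, 0, 0, 0, 0.124]
    - [13, 2, 0, 0, 0, 0.124]
    - [13, 0.5, 0, 0, 0, 0.124]
    - [13, -1, 0, 0, 0, 0.124]

```text
time: 36.5
tool_pos: [569.9, 128.1, 181.0]
tcp_rot: [-179.8, -0.0, 105.9]
ft_force: [0.9, 0.3, -2.3]
finger_gap: 66.4
grip_force: 67.7
```

Call:
apply_moves:
  rows:
    - [0, 0, 20, 0, 0, 0]
    - [0, 0, 25, 0, 0, 0]
    - [0, 0, 20, 0, 0, 0]
    - [0, 0, 9, 0, 0, 0]
    - [0, 0, 3, 0, 0, 0]

```text
time: 37.12
tool_pos: [571.2, 127.7, 105.3]
tcp_rot: [-179.9, -0.0, 106.1]
ft_force: [0.2, 0.5, -1.9]
finger_gap: 66.5
grip_force: 67.7
```

Call:
apply_moves:
  rows:
    - [0, 0, 0, 0, 0, 0]
    - [0, 0, 0, 0, 0, 0]
    - [0, 0, 0, 0, 0, 0]
    - [0, 0, 0, 0, 0, 0]
    - [0, 0, 0, 0, 0, 0]

```text
time: 37.75
tool_pos: [571.6, 128.0, 106.4]
tcp_rot: [180.0, 0.0, 106.1]
ft_force: [-0.8, 0.2, -2.8]
finger_gap: 66.4
grip_force: 67.7
```

```bash
python3 st.py
```

```text
u 115.0 v -2.0 z 106.4 rot [180.    0.  106.1] F u,v,z -0.4 -0.7 -2.8 M [-0.03  0.04  0.01] t 37.75
```

Call:
apply_moves:
  rows:
    - [4, 1, 0.5, 0, 0, 0]
    - [8, 1, 0, 0, 0, 0]
    - [8, 0, 0, 0, 0, 0]
    - [8, 0, 0, 0, 0, 0]
    - [7, 0, 0, 0, 0, 0]

```text
time: 38.38
tool_pos: [563.5, 162.8, 105.8]
tcp_rot: [-180.0, -0.0, 106.1]
ft_force: [0.3, 0.1, -1.2]
finger_gap: 66.5
grip_force: 67.7
```

```bash
python3 st.py
```

```text
u 79.3 v -0.1 z 105.8 rot [-180.    -0.   106.1] F u,v,z -0.0 0.3 -1.2 M [ 0.03 -0.02  0.02] t 38.375
```

Call:
apply_moves:
  rows:
    - [8, 0, 0, 0, 0, 0]
    - [8, 0, 0, 0, 0, 0]
    - [8, 0, 0, 0, 0, 0]
    - [6, 0, 0, 0, 0, 0]
    - [4, 0, 0, 0, 0, 0]

```text
time: 39.0
tool_pos: [554.2, 195.2, 105.8]
tcp_rot: [-180.0, 0.0, 106.1]
ft_force: [0.4, 0.1, -2.3]
finger_gap: 66.2
grip_force: 67.7
```

Call:
apply_moves:
  rows:
    - [2, 0, 1, 0, 0, 0]
    - [2, 0, 1, 0, 0, 0]
    - [1, 0, 0.5, 0, 0, 0]
    - [1, 0, 0, 0, 0, 0]
    - [0.5, 0, 0, 0, 0, 0]

```text
time: 39.62
tool_pos: [552.6, 201.0, 103.3]
tcp_rot: [180.0, 0.0, 106.1]
ft_force: [-0.2, -1.1, -2.1]
finger_gap: 66.1
grip_force: 67.7
```

```bash
python3 st.py
```

```text
u 39.6 v -0.1 z 103.3 rot [180.    0.  106.1] F u,v,z 1.0 -0.5 -2.1 M [ 0.01 -0.03 -0.  ] t 39.625
```

Call:
apply_moves:
  rows:
    - [1, 0, 0, 0, 0, 0]
    - [1, 0, 0, 0, 0, 0]
    - [0.5, 0, 0, 0, 0, 0]
    - [0.5, 0, 0, 0, 0, 0]
    - [0.5, 0, 0, 0, 0, 0]

```text
time: 40.25
tool_pos: [551.6, 204.4, 103.3]
tcp_rot: [-180.0, 0.0, 106.1]
ft_force: [-0.1, 0.1, -2.3]
finger_gap: 66.5
grip_force: 67.7
```

```bash
python3 st.py
```

```text
u 36.0 v -0.2 z 103.3 rot [-180.     0.   106.1] F u,v,z -0.2 -0.1 -2.3 M [ 0.01 -0.02 -0.01] t 40.25
```

Call:
apply_moves:
  rows:
    - [0.5, 0, 0, 0, 0, 0]
    - [0.5, 0, 0, 0, 0, 0]
    - [0.5, 0, 0, 0, 0, 0]
    - [0.5, 0, 0, 0, 0, 0]
    - [0, 0, 0, 0, 0, 0]

```text
time: 40.88
tool_pos: [551.0, 206.2, 103.3]
tcp_rot: [-180.0, 0.0, 106.1]
ft_force: [0.9, -0.4, -2.7]
finger_gap: 66.5
grip_force: 67.6
```

```bash
python3 st.py
```

```text
u 34.1 v -0.2 z 103.3 rot [-180.     0.   106.1] F u,v,z 0.7 0.7 -2.7 M [-0.11 -0.06 -0.04] t 40.875
```

Call:
apply_moves:
  rows:
    - [0.5, 0, 0, 0, 0, 0]
    - [0.5, 0, 0, 0, 0, 0]
    - [0.5, 0, 0, 0, 0, 0]
    - [0, 0, 0, 0, 0, 0]
    - [0, 0, 0, 0, 0, 0]

```text
time: 41.5
tool_pos: [550.9, 206.6, 103.2]
tcp_rot: [-180.0, 0.1, 106.1]
ft_force: [2.7, -6.9, -3.3]
finger_gap: 66.4
grip_force: 67.6
```

```bash
python3 st.py
```

```text
u 33.7 v -0.2 z 103.2 rot [-1.800e+02  1.000e-01  1.061e+02] F u,v,z 7.4 0.7 -3.3 M [-0.92 -0.38 -0.06] t 41.5
```

Firm contact at u=33.7. Lower onto the arbor, then release.

Call:
apply_moves:
  rows:
    - [0.5, 0, 0.5, 0, 0, 0]
    - [0, 0, 1, 0, 0, 0]
    - [0, 0, 0.5, 0, 0, 0]
    - [0, 0, 0, 0, 0, 0]
    - [0, 0, 0, 0, 0, 0]

```text
time: 42.12
tool_pos: [551.3, 206.9, 102.3]
tcp_rot: [180.0, 0.1, 106.1]
ft_force: [-0.1, -9.5, 3.7]
finger_gap: 66.5
grip_force: 68.3
```

```bash
python3 st.py
```

```text
u 33.6 v 0.2 z 102.3 rot [1.800e+02 1.000e-01 1.061e+02] F u,v,z 9.1 -2.7 3.7 M [-1.29  0.04  0.04] t 42.125
```

Call:
apply_moves:
  rows:
    - [0, 0, 0, 0, 0, 0]
    - [0, 0, 0, 0, 0, 0]
    - [0, 0, 0, 0, 0, 0]
    - [0, 0, 0, 0, 0, 0]
    - [0, 0, 0, 0, 0, 0]
  fingers: 85

```text
time: 42.75
tool_pos: [550.4, 208.4, 101.3]
tcp_rot: [-180.0, -0.0, 106.1]
ft_force: [0.3, -0.4, -0.2]
finger_gap: 85.1
grip_force: 0.0
```

Call:
apply_moves:
  rows:
    - [0, 0, -10, 0, 0, 0]
    - [0, 0, -25, 0, 0, 0]
    - [-5, 0, -35, 0, 0, 0]
    - [-8, 0, -40, 0, 0, 0]
    - [-4, 0, -10, 0, 0, 0]

```text
time: 43.38
tool_pos: [557.1, 192.1, 225.9]
tcp_rot: [179.6, 0.0, 106.1]
ft_force: [0.0, 0.1, 0.2]
finger_gap: 85.0
grip_force: 0.0
```

```bash
python3 pack.py|head -30; python3 st.py; cp pics/pack4*.png pics/final.png; ls pics
```

```text
u 49.0 v -0.6 z 220.3 rot [-179.9   -0.   106.1] F u,v,z 0.6 0.8 -0.8 M [0.04 0.04 0.08] t 43.575
crop.png
final.png
held226.png
held345.png
held87.png
ins.png
pack179.png
pack298.png
pack435.png
scene.png
side.png
w1.png
w2.pngTraceback (most recent call last):
  File "pack.py", line 6, in <module>
    k=br&(u>0)&(u<90)&(abs(v)<20)&(z>0)&(z<15); print('arbor v',[np.percentile(v[k&(u>lo)&(u<lo+10)],[2,98]).round(1) for lo in(30,50,60)])
                                                                 ~~~~~~~~~~~~~^^^^^^^^^^^^^^^^^^^^^^^^^^^^^^
    return _quantile_unchecked(
        a, q, axis, out, overwrite_input, method, keepdims, weights)
    return _ureduce(a,
                    func=_quantile_ureduce_func,
    ...<5 lines>...
                    overwrite_input=overwrite_input,
                    method=method)
    r = func(a, **kwargs)
    result = _quantile(arr,
                       quantiles=q,
    ...<2 lines>...
                       out=out,
                       weights=wgt)
    slices_having_nans = np.isnan(arr[-1, ...])
                                  ~~~^^^^^^^^^
IndexError: index -1 is out of bounds for axis 0 with size 0
```

View pics/final.png

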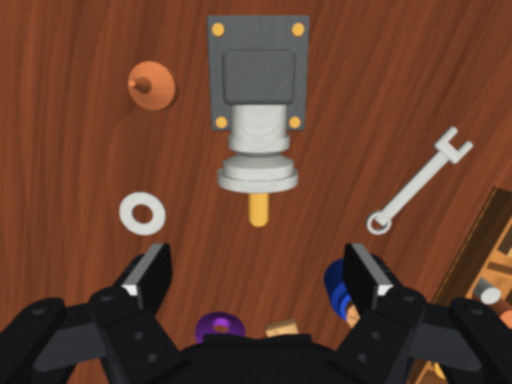

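The picture shows all three washers on the arbor against the collar, with the small at (259,143), the middle at (258,160) and the large at (258,180). The arm is clear and the bystanders are where they were. One check of the pack profile for gaps, then I'll hand in.

```bash
sed -i '/arbor v/d' pack.py; python3 pack.py|sed -n 8,26p
```

```text
-3 239 v [-20.6  21.7] z 22.6
0 264 v [-23.7  23.5] z 22.1
3 250 v [-23.2  22.9] z 22.1
6 234 v [-22.3  23.1] z 21.6
9 159 v [-20.5  19.9] z 21.4
12 111 v [-15.9  16.1] z 17.7
15 277 v [-20.2  19.8] z 17.6
18 414 v [-26.3  25.9] z 24.0
21 309 v [-28.2  26.7] z 26.0
24 267 v [-27.2  26.7] z 26.3
27 366 v [-32.9  31.3] z 28.6
30 423 v [-32.4  30.6] z 30.5
33 306 v [-31.4  30. ] z 30.6
36 274 v [-32.3  29.5] z 30.4
45 50 v [-7.8  8. ] z 9.5
48 72 v [-8.6  7.7] z 9.7
51 72 v [-8.6  8.1] z 9.8
54 72 v [-8.7  8.2] z 9.6
57 70 v [-8.7  8.2] z 9.3
```

No gaps: small 0–15, middle 15–30, large 30–45. Handing in.

```bash
python3 -c "
from bench import job
print(job.hand_in())"
```

```text
the job is handed in; nothing more can be done
None
```

The spring pack is built and handed in: small, middle and large hang on the arbor with alternating orientation and no visible gaps, the gripper is clear, and the bystanders I could see were undisturbed; no verdict came back.

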